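# Zero the bench scale and stack the frit tins on its pan

## Robot

A 6-joint arm with a two-finger parallel gripper is mounted at the origin on the work surface. World frame = base frame: x ahead of the robot, y to its left, z up, the work surface at z = 0. Lengths are in m, angles in rad, forces in N, time in s.
With the tool pointing down it reaches from about 0.275 to 0.85 m from the base axis. Payload 19 kg.
Tool frame: the origin (TCP) lies between the finger pads, 19 mm behind the fingertips; this is the grasp point; z points along the fingers, y is the line along which they close (so a half turn about z gives the same grasp; the last joint's range is limited). The gripper opens to 85 mm and grips with 20 to 120 N. Pads are 22 mm wide; open, the fingers measure 114 mm over their backs; the gripper's body (76 mm by 85 mm) begins 54 mm behind the grasp point. The pads swing forward as they close: fully open they stand 13 mm farther back than shut.
Start: joints at [-1.309, 0.15, 1.437, -0, 1.554, -0.134], TCP at [0.222, -0.531, 0.25] pointing down, gripper open.
Joint ranges: [-2.8, 2.8], [-0.68, 2.1], [0.12, 2.68], [-1.39, 4.53], [0.16, 2.79], [-2.81, 2.81]. Speed limits (rad/s): [1.89, 1.89, 2.22, 3.01, 3.01, 3.01].

## Interface

Orientations are given as a 3x3 rotation matrix whose columns are the frame's x, y, z axes.
In Python, from station import readout, cams, order gives the robot as it stands. The module is installed in compiled form; this text tells all that it offers.
- The arm moves only by the tool drive_tool, never from a script. Its argument "increments" is one flat list of numbers, 7 for each row, row after row: the shift along the tool's x, y, z normalised to -1 to 1, where 1 is 12 cm, then the turn, a rotation vector about the tool's x, y, z normalised to -1 to 1, where 1 is pi/2 rad, then the closure, from 0 (fully open) to 1 (shut). A call has 1 to 10 rows; each row is the pose to reach, as a shift and turn from the pose commanded when the call began, along the tool's axes at that moment; what a row does not reach only later rows make up. A row lasts 1/8 s, in which the tool goes at most 62.5 mm and 10.7 degrees, less where a joint would pass 70% of its speed; a pose out of reach is approached as far as the arm can. A call with a number of a shift or a turn outside -1 to 1 is refused whole. A call with a gripper value outside its range is refused whole. The fingers move at their own pace and stop on an object; "grip_force" is the grip in N (left out, the last holds). Time passes only in rows, so rows that repeat a pose let the fingers close. It gives the time, the measured TCP pose, the force, the opening and the grip force at its end, in the units of the state.
- readout.get_obs(): the state, without advancing time (a new reading comes with each control period).
- cams.read_camera(name): name is "scene" or "top" or "wrist"; returns the picture (400x640x3 uint8, red, green, blue); there is no depth.
- cams.camera_info(name): a dict with "fx", "fy", "cx", "cy" (pixels), "rvec" (rotation vector, rad) and "tvec" (3), from world to camera coordinates, as OpenCV has them. Camera axes: x right, y down, z forward; pixel columns grow to the right and rows downward; lengths in m; the calibration is good to about 2 mm. The wrist camera is an equidistant fisheye: a pixel r from the principal point sees the ray r / f radians off the axis. A picture is of the moment at which its call begins: read the wrist's pose just before it. camera_info takes no time and is no camera call; for the wrist camera it gives the pose at the moment of the call.
- order.finish_job(): hands the job in; it is judged then, once.
The state is a dict: "t": time; "joint_pos": joint angles; "qvel": joint speeds; "tau": joint torques, N m; "tcp_pos": TCP position; "orientation": TCP orientation; "force": force on the tool from outside, world axes, zero at the start; "ft_torque": the same for the moment, N m; "width": finger opening in m; "grasp_force": force on a finger pad.
Only numpy, scipy, OpenCV 4.12 (cv2) and the standard library are available. Lean on these libraries where they do the work, as an engineer would, in place of code of your own. Each camera call takes 0.05 s, during which the arm holds its last target. There are 200 camera calls.

## Task

Weigh up the crushed-glass tins for the next batch: with the pan still empty, turn the scale's knob until the red pointer stands on the zero mark, and let go of the knob. Then pull the cabinet's top drawer right out to its stop and stack all its square tins in one column in the middle of the scale's pan, lids up, sides squared with the pan's sides, large tins below small ones. The round jar stays standing in the drawer; when the column is complete push the drawer fully home, and leave the zero setting and everything else on the bench as they were.

Things in the scene. Friction and masses are not known exactly. Their poses are not given: they have to be found in the camera images.
- pan_mid (a point): centre of the top of the scale's square aluminium pan (130 x 130 mm, 6 mm thick, two fine engraved lines crossing at its middle), 80 mm above the bench when empty. z up, x and y along the pan's sides; x points away from the dial. The pan sinks 2.5 mm per kg of load and does not tilt. The white scale body under it is 280 x 240 x 50 mm; it is fixed.
- knob_grip (a point): on the vertical axis of the scale's black fluted zero knob (29 mm diameter, 31 mm tall, white index line on its top), 9 mm below its top, 23 mm above the steel boss under it: put the TCP here, tool down. It stands right of the dial, its axis 70 mm from the round dial housing. 0.03 N m of friction, stays where it is left, turns 3 rad either way from its middle.
- pointer (a joint): angle of the red pointer (rad, 0 = on the zero mark when the pan is empty, positive = clockwise past it seen from above). Set by the knob: 0.3 rad per rad of knob, same direction, so turning the knob anticlockwise lowers it. A load turns the dial card under the pointer, not the pointer.
- zero_mark (a point): the zero stroke on the white dial card, the thick stroke with a round black spot beside it, 50 mm from the dial's centre, at the side away from the robot when the pan is empty. The card turns anticlockwise by 1.23 rad per kg on the pan. The dial (115 mm across, 20 strokes) is tilted 0.2 rad towards the robot, its middle about 68 mm above the bench.
- pointer_tip (a point): tip of the red pointer, 49 mm from the dial's centre, just above the card.
- drawer (a joint): how far the top drawer of the grey steel cabinet is pulled out, in m: 0 = fully home, 0.18 = at its stop. Slides with 3 N of friction and stays where it is left. The cabinet (260 deep x 400 wide x 144 mm high) is fixed; its lower drawer is locked.
- drawer_handle (a point): middle of the top drawer's bar handle: a round steel bar 10 mm thick and 120 mm long along y, 126 mm above the bench, its axis 40 mm in front of the drawer's face, carried by two posts 55 mm either side of this point. x points into the cabinet (the drawer pulls out along -x), z up.
- drawer_floor (a point): middle of the drawer's inside floor (170 mm in x by 360 mm in y), 66 mm above the bench, moves with the drawer, axes as the handle's. The drawer's sides and back stand 24 mm above this floor, its front panel 70 mm.
- large_tin0: large square tinplate tin with a slip lid, closed, 66 x 66 mm, 44 mm high, about 0.34 kg; starts in the drawer. May be absent. Its origin is the middle of its underside, z up, x and y square to its sides.
- large_tin1: large square tinplate tin with a slip lid, closed, 66 x 66 mm, 44 mm high, about 0.34 kg; starts in the drawer. May be absent. Its origin is the middle of its underside, z up, x and y square to its sides.
- large_tin2: large square tinplate tin with a slip lid, closed, 66 x 66 mm, 44 mm high, about 0.34 kg; starts in the drawer. May be absent. Its origin is the middle of its underside, z up, x and y square to its sides.
- small_tin0: small square tinplate tin with a slip lid, closed, 52 x 52 mm, 32 mm high, about 0.16 kg; starts in the drawer. May be absent. Its origin is the middle of its underside, z up, x and y square to its sides.
- small_tin1: small square tinplate tin with a slip lid, closed, 52 x 52 mm, 32 mm high, about 0.16 kg; starts in the drawer. May be absent. Its origin is the middle of its underside, z up, x and y square to its sides.
- small_tin2: small square tinplate tin with a slip lid, closed, 52 x 52 mm, 32 mm high, about 0.16 kg; starts in the drawer. May be absent. Its origin is the middle of its underside, z up, x and y square to its sides.
- jar: round screw-top jar, 54 mm diameter, 50 mm high, standing in the drawer among the tins; it stays there. Origin in the middle of its underside.
- bowl: green glass bowl, 84 mm across and 50 mm high, on the bench; to be left alone. Origin under its middle.
- firebrick: white insulating firebrick, 110 x 75 x 64 mm, on the bench; to be left alone. Origin under its middle.
- paperweight: round clear glass paperweight, 80 mm across, 50 mm high, on the bench; to be left alone. Origin under its middle.
- paddle: wooden paddle, 260 mm long with its handle, 85 mm wide, 22 mm high, lying on the bench; to be left alone. Origin where handle and blade meet.
- jacks: glassblower's jacks, 250 mm long, 80 mm wide, 20 mm high, lying on the bench between cabinet and scale; to be left alone. Origin at the cross bar between blades and wooden handles.
- tweezers: steel tweezers, 190 mm long, 40 mm wide, 12 mm high, lying on the bench; to be left alone. Origin at their closed end.

How it is judged:
By the outcome, as a careful person would: the job done as asked, in the order asked, and still so for the second after the job is handed in, with the robot touching nothing.
Of large_tin0, large_tin1, large_tin2, small_tin0, small_tin1, small_tin2 only 4 to 6 are there at a start; the rules pass over those that are not, and their reading is None.
At some moment in a run one of jar may be knocked a few centimetres aside while the robot is not near it.
Once in a run the grip may slacken for a moment while it holds something.
It also fails if it takes over 210 s, if anything falls off the work surface, if the arm or the gripper's body presses on something with over 40 N, if the wrist force passes 120 N, or if a joint passes its speed limit or range.

## Working session

There is one attempt and no reset: what is moved stays moved. The work goes in short steps, Python scripts to look and compute and a tool call to move; the robot and the scene stay as the last step left them, time stands still between calls to the robot, and variables do not carry over. Pictures are saved under pics/ and viewed, at most 14 in all, crops included, and the job is handed in when it is done.

Besides the shell and the picture viewer there is one more tool, called after "Call:" as name(argument=value, ...) on one line, values as JSON. drive_tool: Moves the arm, as the interface text tells. Its arguments: {"type":"object","properties":{"increments":{"type":"array","items":{"type":"number"}},"grip_force":{"type":"number"}},"required":["increments"]}

```bash
mkdir -p pics && cat > h.py <<'E'
import numpy as np, cv2
from station import readout, cams, order
def cam(n):
    i=cams.camera_info(n); R=cv2.Rodrigues(np.array(i["rvec"],float))[0]; return i,R,np.array(i["tvec"],float)
def ray(n,u,v,c=None):
    i,R,t=c or cam(n); x=(u-i["cx"])/i["fx"]; y=(v-i["cy"])/i["fy"]
    if n=="wrist":
        r=np.hypot(x,y); d=np.array([x/r*np.sin(r),y/r*np.sin(r),np.cos(r)]) if r>1e-9 else np.array([0,0,1.])
    else: d=np.array([x,y,1.])
    return -R.T@t, R.T@d
def toz(n,u,v,z,c=None):
    o,d=ray(n,u,v,c); return o+d*(z-o[2])/d[2]
def proj(n,P,c=None):
    i,R,t=c or cam(n); p=R@np.array(P,float)+t
    if n=="wrist":
        th=np.arctan2(np.hypot(p[0],p[1]),p[2]); ph=np.arctan2(p[1],p[0]); return np.array([i["cx"]+i["fx"]*th*np.cos(ph),i["cy"]+i["fy"]*th*np.sin(ph)])
    return np.array([i["cx"]+i["fx"]*p[0]/p[2],i["cy"]+i["fy"]*p[1]/p[2]])
def snap(n,f):
    c=cam(n); im=np.array(cams.read_camera(n))[:,:,::-1].copy(); cv2.imwrite("pics/"+f,im); np.save("pics/"+f+".npy",np.array([0])); return im,c
E
python3 - <<'E'
from h import *
for n in("scene","top"):
    im,c=snap(n,n+"0.png"); print(n,c[0]); print(-c[1].T@c[2])
o=readout.get_obs(); print(o)
E
```

```text
scene {'fx': 426.9198265023263, 'fy': 426.9198265023263, 'cx': 316.0423614796424, 'cy': 192.03461669260085, 'rvec': array([ 1.22076313,  2.19521992, -1.01379327]), 'tvec': array([ 0.28432474, -0.1915181 ,  2.00855542])}
[1.58051968 0.60590815 1.13430485]
top {'fx': 435.52828083880524, 'fy': 435.52828083880524, 'cx': 321.2776242727708, 'cy': 199.88010592008777, 'rvec': array([ 2.195501  , -2.14736543,  0.09286275]), 'tvec': array([-0.01008738,  0.55460514,  1.3685343 ])}
[ 0.42725713 -0.00777534  1.41349413]
{'t': 0.1, 'joint_pos': array([-1.30900732e+00,  1.50910658e-01,  1.43790014e+00,  2.13205378e-05,
        1.55379874e+00, -1.34005507e-01]), 'qvel': array([-2.93350134e-04,  2.84796455e-04, -1.87079840e-03,  5.41963097e-04,
        1.00728905e-03, -6.96558401e-05]), 'tau': array([ 3.81511447e-03, -7.14383698e+01, -5.71791387e+01, -4.54837673e-04,
        7.18879470e-03, -3.16261662e-05]), 'tcp_pos': array([ 0.2216239 , -0.53037708,  0.24948352]), 'orientation': array([[ 9.22690700e-01,  3.85540935e-01, -2.42586366e-04],
       [ 3.85540979e-01, -9.22690185e-01,  9.87749762e-04],
       [ 1.56985907e-04, -1.00491451e-03, -9.99999483e-01]]), 'force': array([ 0.62822499, -0.65831551,  0.29620215]), 'ft_torque': array([-0.10167576, -0.01891212,  0.02727766]), 'grasp_force': 0.0, 'width': 0.08550824859052315}
```

View pics/top0.png

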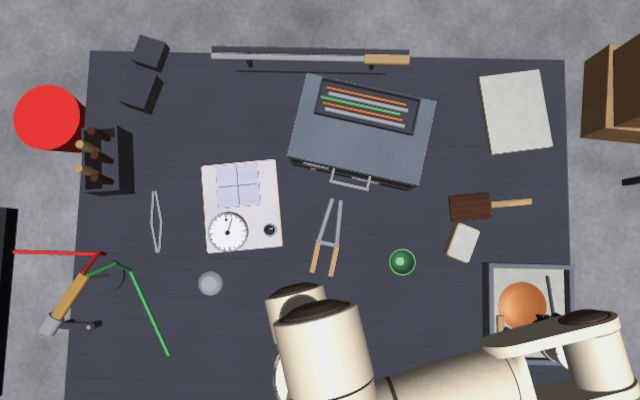

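View pics/scene0.png

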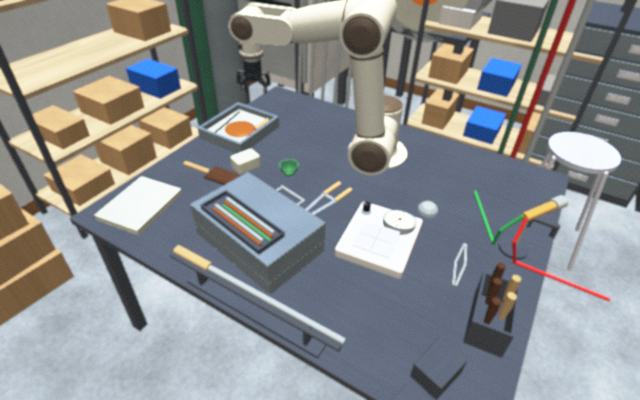

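```bash
python3 - <<'E'
from h import *
im=cv2.imread("pics/top0.png")
cv2.imwrite("pics/c1.png",cv2.resize(im[150:260,195:290],None,fx=5,fy=5,interpolation=cv2.INTER_CUBIC))
for nm,u,v,z in[("pan tl",217,165,.08),("knob",269.5,229.5,.088),("dial",228,232,.068),("handleL",331,181,.126),("handleR",369,188,.126),("cabFL",288,157,.144),("cabFR",419,186,.144),("bodyTR",276,160,.05),("bodyBR",283,246,.05),("bodyBL",208,253,.05),("bodyTL",202,166,.05),("bowl",402,262,.03),("pw",210,283,.04),("jack blade",338,200,.02),("jacks bot",315,272,.02)]:
    print(nm,toz("top",u,v,z).round(4))
i,R,t=cam("wrist");print(i); o=readout.get_obs(); T=o["orientation"]; print((T.T@(-R.T@t-o["tcp_pos"])).round(4)); print((R@T).round(3))
E
```

```text
pan tl [0.6512 0.3276 0.08  ]
knob [0.4551 0.1571 0.088 ]
dial [0.445  0.2874 0.068 ]
handleL [ 0.6026 -0.0262  0.126 ]
handleR [ 0.584  -0.1396  0.126 ]
cabFL [0.6689 0.1025 0.144 ]
cabFR [ 0.591  -0.2842  0.144 ]
bodyTR [0.6763 0.1485 0.05  ]
bodyBR [0.4056 0.118  0.05  ]
bodyBL [0.3787 0.3509 0.05  ]
bodyTL [0.652  0.3826 0.05  ]
bowl [ 0.3637 -0.2561  0.03  ]
pw [0.2857 0.343  0.04  ]
jack blade [ 0.556  -0.0515  0.02  ]
jacks bot [0.3256 0.017  0.02  ]
{'fx': 309.70691628693146, 'fy': 309.70691628693146, 'cx': 314.6855779587727, 'cy': 200.88327190746497, 'rvec': array([-2.38852096,  1.59139098,  0.25389758]), 'tvec': array([-0.57446187, -0.04001463,  0.37951715])}
[ 7.880e-02  1.000e-04 -1.229e-01]
[[-0.001  1.     0.   ]
 [-0.951 -0.    -0.309]
 [-0.309 -0.001  0.951]]
```

View pics/c1.png

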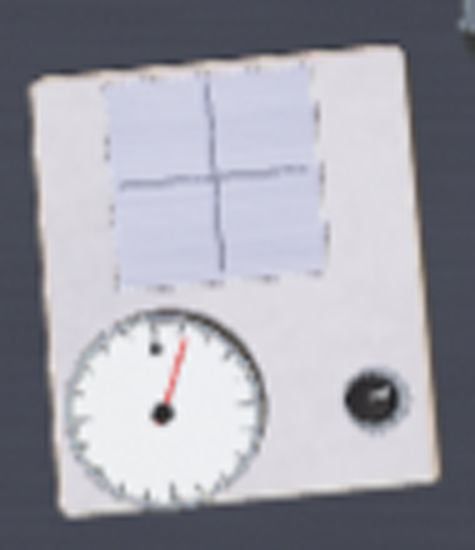

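Call:
drive_tool(increments=[0.65, -0.9, 0, 0, 0, 0.2516, 0, 0.65, -0.9, 0, 0, 0, 0.2516, 0, 0.65, -0.9, 0, 0, 0, 0.2516, 0, 0.65, -0.9, 0, 0, 0, 0.2516, 0])

```text
t: 0.6
tcp_pos: [0.2521, -0.4007, 0.2502]
orientation: [[1.0, 0.003, 0.0], [0.003, -1.0, -0.001], [0.0, 0.001, -1.0]]
force: [-0.1, -1.3, -0.2]
width: 0.0852
grasp_force: 0.0
```

Call:
drive_tool(increments=[0.28, -1, 0, 0, 0, 0, 0, 0.28, -1, 0, 0, 0, 0, 0, 0.28, -1, 0, 0, 0, 0, 0, 0.28, -1, 0, 0, 0, 0, 0])

```text
t: 1.1
tcp_pos: [0.2856, -0.2819, 0.25]
orientation: [[1.0, 0.001, -0.0], [0.001, -1.0, -0.0], [-0.0, 0.0, -1.0]]
force: [0.0, -0.3, 1.4]
width: 0.0857
grasp_force: 0.0
```

Call:
drive_tool(increments=[0.28, -1, 0, 0, 0, 0, 0, 0.28, -1, 0, 0, 0, 0, 0, 0.28, -1, 0, 0, 0, 0, 0, 0.28, -1, 0, 0, 0, 0, 0])

```text
t: 1.6
tcp_pos: [0.3192, -0.162, 0.2499]
orientation: [[1.0, 0.001, -0.001], [0.001, -1.0, -0.0], [-0.001, 0.0, -1.0]]
force: [0.3, -0.1, 1.0]
width: 0.0856
grasp_force: 0.0
```

Call:
drive_tool(increments=[0.28, -1, 0, 0, 0, 0, 0, 0.28, -1, 0, 0, 0, 0, 0, 0.28, -1, 0, 0, 0, 0, 0, 0.28, -1, 0, 0, 0, 0, 0])

```text
t: 2.1
tcp_pos: [0.3528, -0.042, 0.2498]
orientation: [[1.0, -0.0, -0.001], [-0.0, -1.0, -0.0], [-0.001, 0.0, -1.0]]
force: [0.2, -0.1, 0.4]
width: 0.0855
grasp_force: 0.0
```

Call:
drive_tool(increments=[0.28, -1, 0, 0, 0, 0, 0, 0.28, -1, 0, 0, 0, 0, 0, 0.28, -1, 0, 0, 0, 0, 0, 0.28, -1, 0, 0, 0, 0, 0])

```text
t: 2.6
tcp_pos: [0.3865, 0.0777, 0.2498]
orientation: [[1.0, -0.001, -0.001], [-0.001, -1.0, -0.0], [-0.001, 0.0, -1.0]]
force: [-1.2, -0.5, -0.5]
width: 0.0858
grasp_force: 0.0
```

Call:
drive_tool(increments=[0.28, -1, 0, 0, 0, 0, 0, 0.28, -1, 0, 0, 0, 0, 0, 0.28, -1, 0, 0, 0, 0, 0, 0.28, -1, 0, 0, 0, 0, 0, 0.28, -1, 0, 0, 0, 0, 0])

```text
t: 3.22
tcp_pos: [0.42, 0.1973, 0.2502]
orientation: [[1.0, -0.002, 0.0], [-0.002, -1.0, -0.0], [0.0, 0.0, -1.0]]
force: [-0.3, 0.1, -0.1]
width: 0.0855
grasp_force: 0.0
```

```bash
python3 - <<'E'
from h import *
im,c=snap("wrist","w1.png")
for n,P in(("knob",(.455,.157,.085)),("dial",(.445,.287,.068))): print(n,proj("wrist",P,c))
E
```

```text
knob [357.17835698 150.56769304]
dial [227.00712917 159.11743779]
```

View pics/w1.png

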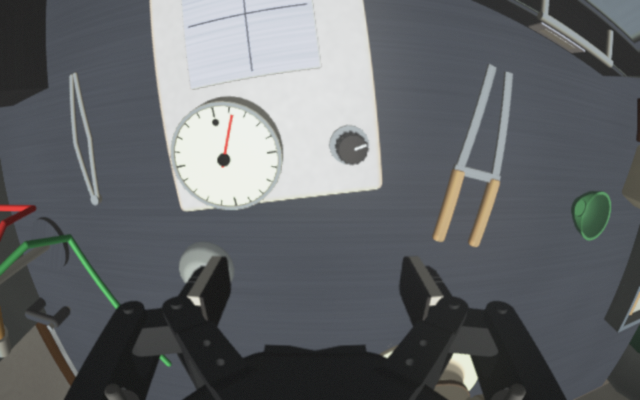

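```bash
cat >> h.py <<'E'
def dial(im,c,C=np.array([.447,.284,.068]),yaw=.11):
    n=np.array([-np.sin(.2)*np.cos(yaw),-np.sin(.2)*np.sin(yaw),np.cos(.2)])
    ex=np.array([np.cos(.2)*np.cos(yaw),np.cos(.2)*np.sin(yaw),np.sin(.2)]); ey=np.cross(n,ex)
    s=10; g=np.arange(-70,70,1/s*2)/1000; U,V=np.meshgrid(g,g) # rectified: rows=-ex, cols=-ey
    mp=np.array([[proj("wrist",C-v*ex-u*ey,c) for u in g[::1]] for v in g]).astype(np.float32)
    return cv2.remap(im,mp[...,0],mp[...,1],cv2.INTER_CUBIC)
E
python3 - <<'E'
from h import *
im=cv2.imread("pics/w1.png");c=cam("wrist")
r=dial(im,c); print(r.shape)
cv2.imwrite("pics/d1.png",np.hstack([cv2.resize(r,(500,500)),cv2.resize(im[110:185,325:385],(300,375)).repeat(1,0)[:375] if 0 else cv2.copyMakeBorder(cv2.resize(im[115:180,325:385],(300,325),interpolation=cv2.INTER_CUBIC),0,175,0,0,0)]))
E
```

```text
(700, 700, 3)
```

View pics/d1.png

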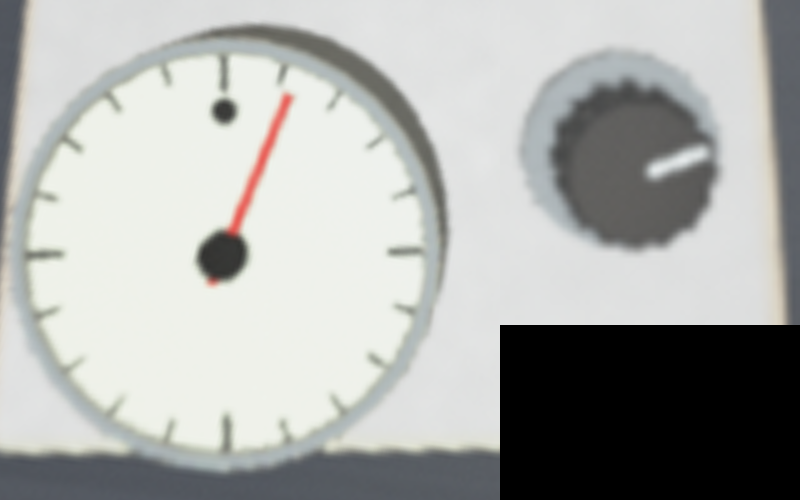

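```bash
python3 - <<'E'
from h import *
c=cam("wrist"); im=cv2.imread("pics/w1.png")
from scipy.optimize import least_squares
k=(351.6,148)
for z in(.08,.085,.09,.095): print(z,toz("wrist",*k,z,c).round(4),proj("top",toz("wrist",*k,z,c)).round(1))
for u,v in((248,14),(188,28),(307,5)): print(toz("wrist",u,v,.08,c).round(4),proj("top",toz("wrist",u,v,.08,c)).round(1))
E
```

```text
0.08 [0.4566 0.1621 0.08  ] [268.2 229. ]
0.085 [0.4574 0.1627 0.085 ] [267.8 228.7]
0.09 [0.4581 0.1633 0.09  ] [267.4 228.5]
0.095 [0.4588 0.1638 0.095 ] [267.  228.2]
[0.5892 0.2599 0.08  ] [238.  185.3]
[0.582  0.3212 0.08  ] [218.1 187.2]
[0.5956 0.2041 0.08  ] [256.1 183.7]
```

Call:
drive_tool(increments=[0.31, 0.29, 0.75, 0, 0, 0, 0.45, 0.31, 0.29, 0.75, 0, 0, 0, 0.45, 0.31, 0.29, 0.75, 0, 0, 0, 0.45, 0.31, 0.29, 0.75, 0, 0, 0, 0.45, 0.31, 0.29, 0.75, 0, 0, 0, 0.45])

```text
t: 3.9
tcp_pos: [0.4571, 0.1649, 0.1617]
orientation: [[1.0, 0.001, 0.002], [0.001, -1.0, 0.001], [0.002, -0.001, -1.0]]
force: [-0.1, 0.8, -0.1]
width: 0.0471
grasp_force: 0.0
```

```bash
python3 - <<'E'
from h import *
im,c=snap("wrist","w2.png"); o=readout.get_obs(); print(o["tcp_pos"],o["width"],o["force"])
for z in(.07,.08,.09,.1): print(z,proj("wrist",(.458,.163,z),c))
cv2.imwrite("pics/w2c.png",cv2.resize(im[100:350,160:480],None,fx=2,fy=2))
E
```

```text
[0.45705447 0.16488517 0.16147055] 0.04683913572113482 [-0.1365462   0.24917868  0.32698326]
0.07 [317.08991303 211.76778369]
0.08 [317.17993819 216.57773026]
0.09 [317.27758371 221.81635142]
0.1 [317.38379273 227.54018459]
```

View pics/w2c.png

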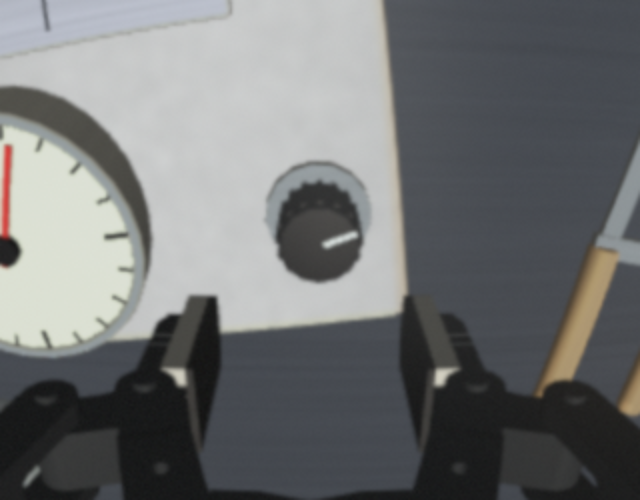

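Call:
drive_tool(increments=[0.008, 0.023, 0.4, 0, 0, 0, 0.45, 0.008, 0.023, 0.66, 0, 0, 0, 0.45, 0.008, 0.023, 0.66, 0, 0, 0, 0.45, 0.008, 0.023, 0.66, 0, 0, 0, 0.45, 0.008, 0.023, 0.66, 0, 0, 0, 1, 0.008, 0.023, 0.66, 0, 0, 0, 1, 0.008, 0.023, 0.66, 0, 0, 0, 1, 0.008, 0.023, 0.66, 0, 0, 0, 1], grip_force=25)

```text
t: 4.95
tcp_pos: [0.4586, 0.1618, 0.0825]
orientation: [[1.0, 0.001, 0.002], [0.001, -1.0, 0.0], [0.002, -0.0, -1.0]]
force: [-2.7, -2.6, 10.0]
width: 0.028
grasp_force: 25.0
```

Call:
drive_tool(increments=[0, 0, -0.01, 0, 0, -0.4, 1, 0, 0, -0.01, 0, 0, -0.4, 1, 0, 0, -0.01, 0, 0, -0.4, 1, 0, 0, -0.01, 0, 0, -0.4, 1, 0, 0, -0.01, 0, 0, -0.81, 1, 0, 0, -0.01, 0, 0, -0.81, 1, 0, 0, -0.01, 0, 0, -0.81, 1, 0, 0, -0.01, 0, 0, -0.81, 1, 0, 0, -0.01, 0, 0, -0.81, 1])

```text
t: 6.08
tcp_pos: [0.4575, 0.1631, 0.0826]
orientation: [[0.292, 0.956, -0.0], [0.956, -0.292, 0.003], [0.002, -0.001, -1.0]]
force: [-3.9, 14.2, -3.8]
width: 0.0284
grasp_force: 17.3
```

```bash
python3 - <<'E'
from h import *
im,c=snap("wrist","w3.png"); o=readout.get_obs(); print(o["tcp_pos"],o["width"],o["force"],o["orientation"][:,0])
r=dial(im,c)
cv2.imwrite("pics/w3c.png",np.hstack([cv2.resize(r,(400,400)),cv2.resize(im,None,fx=.625,fy=.625)[:,:400].__getitem__(slice(None)) if 0 else cv2.copyMakeBorder(cv2.resize(im,(400,250)),0,150,0,0,0)]))
E
```

```text
[0.45746052 0.16310311 0.08261208] 0.02824980756524493 [-4.99595253 14.36350714  0.43186954] [0.29298429 0.95611398 0.0025015 ]
```

View pics/w3c.png

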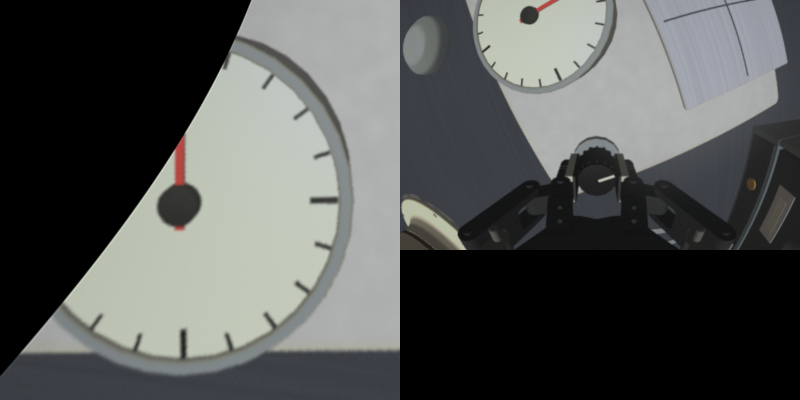

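Call:
drive_tool(increments=[0, 0, 0, 0, 0, 0, 0.5, 0, 0, 0, 0, 0, 0, 0.45, 0, 0, 0, 0, 0, 0, 0.45, 0, 0, -1, 0, 0, 0, 0.45, 0, 0, -1, 0, 0, 0, 0.45, 0, 0, -1, 0, 0, 0, 0.45])

```text
t: 6.88
tcp_pos: [0.4594, 0.162, 0.2065]
orientation: [[0.294, 0.956, 0.007], [0.956, -0.294, 0.001], [0.003, 0.006, -1.0]]
force: [-0.4, 0.2, -0.9]
width: 0.0468
grasp_force: 0.0
```

Call:
drive_tool(increments=[0.6, 0.3, 0, 0, 0, 0.81, 0.45, 0.6, 0.3, 0, 0, 0, 0.81, 0.45, 0.6, 0.3, 0, 0, 0, 0.81, 0.45, 0.6, 0.3, 0, 0, 0, 0.81, 0.45, 0.6, 0.3, 0, 0, 0, 0.81, 0.45, 0.6, 0.3, 0, 0, 0, 0.81, 0.45, 0.6, 0.3, 0, 0, 0, 0.81, 0.45, 0.6, 0.3, 0, 0, 0, 0.81, 0.45])

```text
t: 7.88
tcp_pos: [0.5132, 0.2199, 0.2014]
orientation: [[1.0, 0.001, -0.001], [0.001, -1.0, -0.0], [-0.001, 0.0, -1.0]]
force: [-0.8, -0.7, 0.9]
width: 0.047
grasp_force: 0.0
```

```bash
cat >> h.py <<'E'
def pointer(im,c):
    r=dial(im,c).astype(int); b,g,q=r[...,0],r[...,1],r[...,2]
    m=(q>130)&(q-g>60); ys,xs=np.nonzero(m); k=ys<320; ys,xs=ys[k],xs[k]
    a=np.polyfit(ys,xs,1)[0]
    gray=r.max(2); s=(gray<110).astype(np.uint8)
    n,l,st,ce=cv2.connectedComponentsWithStats(s)
    return r,-np.arctan(a),len(xs),[(st[i,4],ce[i].round(1)) for i in range(1,n) if 60<st[i,4]<6000]
E
python3 - <<'E'
from h import *
im,c=snap("wrist","w4.png"); o=readout.get_obs(); print(o["tcp_pos"],o["width"],o["force"],o["orientation"][:,0])
r,a,n,L=pointer(im,c); print(a,n)
for x in L: print(x)
cv2.imwrite("pics/w4c.png",np.hstack([cv2.resize(r.astype(np.uint8),(400,400)),cv2.copyMakeBorder(cv2.resize(im,(400,250)),0,150,0,0,0)]))
E
```

```text
[0.51323893 0.21990669 0.2014905 ] 0.04696229362187208 [-0.68794135  1.30471408 -0.05139341] [ 9.99992458e-01  3.80524401e-03 -7.77768364e-04]
0.005245339349332185 3261
(np.int32(114), array([315.5,  93.6]))
(np.int32(99), array([328., 150.]))
(np.int32(87), array([ 45.5, 352.7]))
```

View pics/w4c.png

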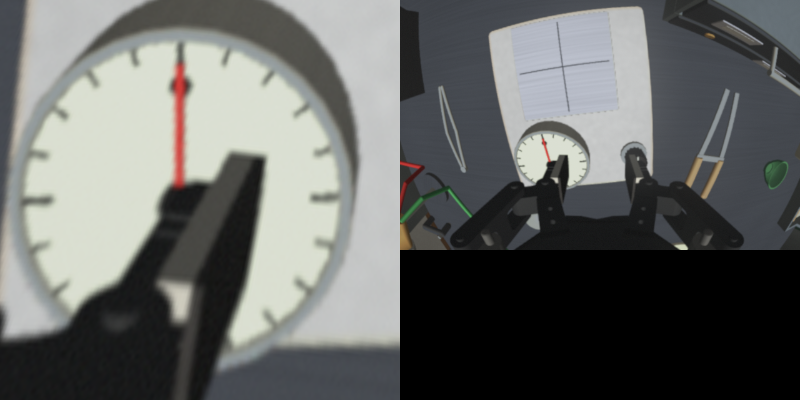

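```bash
python3 - <<'E'
from h import *
im=cv2.imread("pics/w4.png"); c=cam("wrist"); r=dial(im,c).astype(int)
for y in range(66,180,6):
    row=r[y,270:360]; dark=255-row.mean(1)-30; red=np.clip(row[:,2]-row[:,1]-40,0,None); blk=np.clip(150-row[:,2],0,None); x=np.arange(270,360)
    print(y, (red@x/red.sum()).round(2) if red.sum()>100 else None,(blk@x/blk.sum()).round(2) if blk.sum()>100 else None)
# pan cross and pan edges
g=r
E
```

```text
66 None None
72 None None
78 None 315.7
84 None 314.98
90 None 314.88
96 None 315.15
102 None 315.19
108 None 315.19
114 314.7 None
120 314.12 None
126 313.8 None
132 313.74 None
138 313.92 None
144 313.88 322.36
150 313.68 320.9
156 313.97 319.26
162 314.09 326.15
168 313.9 None
174 313.63 None
```

Call:
drive_tool(increments=[0.33, 1, -0.5, 0, 0, 0, 0.6, 0.33, 1, -0.5, 0, 0, 0, 0.6, 0.33, 1, -0.5, 0, 0, 0, 0.6])

```text
t: 8.3
tcp_pos: [0.5541, 0.0974, 0.2634]
orientation: [[1.0, 0.002, 0.002], [0.002, -1.0, -0.0], [0.002, 0.0, -1.0]]
force: [-0.3, 0.5, -0.3]
width: 0.0346
grasp_force: 0.0
```

Call:
drive_tool(increments=[0.2, 1, 0, 0, 0, -0.88, 0.6, 0.2, 1, 0, 0, 0, -0.88, 0.6, 0.2, 1, 0, 0, 0, -0.88, 0.6, 0.2, 1, 0, 0, 0, -0.88, 0.6, 0.2, 1, 0, 0, 0, -0.88, 0.6, 0.2, 1, 0, 0, 0, -0.88, 0.6, 0.2, 1, 0, 0, 0, -0.88, 0.6, 0.2, 1, 0, 0, 0, -0.88, 0.6, 0.2, 1, 0, 0, 0, -0.88, 0.6, 0.2, 1, 0, 0, 0, -0.88, 0.6])

```text
t: 9.55
tcp_pos: [0.577, -0.0197, 0.2617]
orientation: [[0.188, 0.982, -0.001], [0.982, -0.188, 0.0], [0.0, -0.001, -1.0]]
force: [-0.2, 0.6, 0.5]
width: 0.034
grasp_force: 0.0
```

```bash
cat >> h.py <<'E'
def rect(n,im,c,x0,x1,y0,y1,z,s=1000):
    xs=np.arange(x1,x0,-1/s); ys=np.arange(y1,y0,-1/s)   # rows: x decreasing, cols: y decreasing
    mp=np.array([[proj(n,(x,y,z),c) for y in ys] for x in xs]).astype(np.float32)
    return cv2.remap(im,mp[...,0],mp[...,1],cv2.INTER_CUBIC)
E
python3 - <<'E'
from h import *
im,c=snap("wrist","w5.png"); o=readout.get_obs(); print(o["tcp_pos"],o["width"],o["orientation"][:,0])
r=rect("wrist",im,c,.5,.72,-.2,.06,.126,2000)
# pan from w4 : camera pose then
i4=dict(c[0]); 
cv2.imwrite("pics/h1.png",np.hstack([cv2.resize(r,(390,330)),cv2.copyMakeBorder(cv2.resize(im,(400,250)),0,80,0,0,0)]))
E
```

```text
[ 0.5770578  -0.01975112  0.26179819] 0.03410258179196962 [1.88011945e-01 9.82166729e-01 1.59516789e-04]
```

View pics/h1.png

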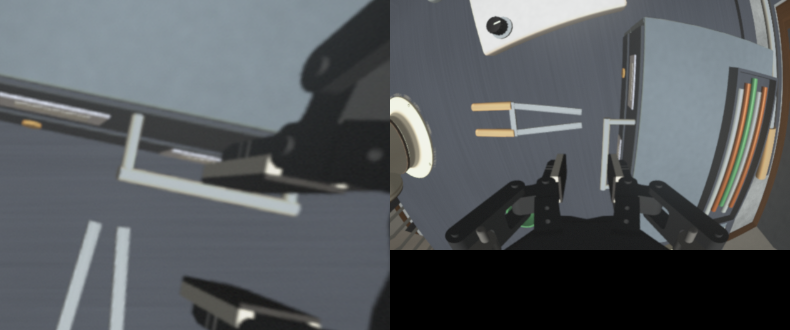

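Call:
drive_tool(increments=[-0.47, 0.21, 0.4, 0, 0, 0, 0.7, -0.47, 0.21, 0.4, 0, 0, 0, 0.7, -0.47, 0.21, 0.4, 0, 0, 0, 0.7, -0.47, 0.21, 0.4, 0, 0, 0, 0.7])

```text
t: 10.1
tcp_pos: [0.5915, -0.0793, 0.2151]
orientation: [[0.187, 0.982, 0.001], [0.982, -0.187, 0.0], [0.0, 0.001, -1.0]]
force: [0.6, 0.6, 0.4]
width: 0.0257
grasp_force: 0.0
```

```bash
python3 - <<'E'
from h import *
im,c=snap("wrist","w6.png"); o=readout.get_obs(); print(o["tcp_pos"],o["width"],o["orientation"][:,0])
a=rect("wrist",im,c,.56,.66,-.1,.04,.126,4000)
b=im[90:340,190:500]
cv2.imwrite("pics/h2.png",np.hstack([cv2.resize(a,(420,300)),cv2.resize(b,(372,300))]))
E
```

```text
[ 0.59155483 -0.07920893  0.21520238] 0.025867618411548398 [1.86282556e-01 9.82496195e-01 1.89268495e-04]
```

View pics/h2.png

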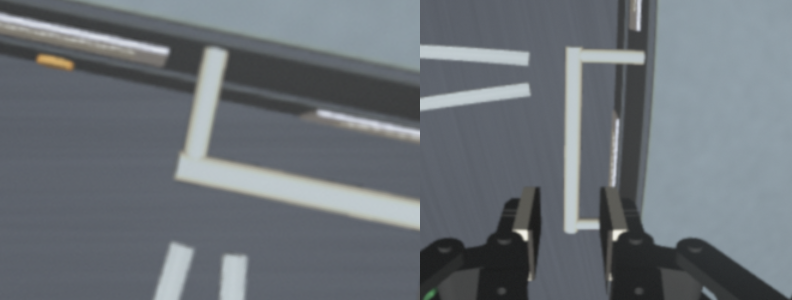

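Call:
drive_tool(increments=[0, 0.012, 0.4, 0, 0, 0, 0.7, 0, 0.012, 0.73, 0, 0, 0, 0.7, 0, 0.012, 0.73, 0, 0, 0, 0.7, 0, 0.012, 0.73, 0, 0, 0, 0.7, 0, 0.012, 0.73, 0, 0, 0, 1, 0, 0.012, 0.73, 0, 0, 0, 1, 0, 0.012, 0.73, 0, 0, 0, 1, 0, 0.012, 0.73, 0, 0, 0, 1], grip_force=40)

```text
t: 11.15
tcp_pos: [0.5936, -0.0804, 0.1287]
orientation: [[0.187, 0.982, 0.003], [0.982, -0.187, -0.0], [0.0, 0.003, -1.0]]
force: [-0.0, 1.9, 7.0]
width: 0.0083
grasp_force: 39.1
```

Call:
drive_tool(increments=[0, -0.15, 0, 0, 0, 0, 1, 0, -0.4, 0, 0, 0, 0, 1, 0, -0.65, 0, 0, 0, 0, 1, 0, -0.9, 0, 0, 0, 0, 1, 0, -1, 0, 0, 0, 0, 1])

```text
t: 11.78
tcp_pos: [0.4752, -0.0561, 0.1287]
orientation: [[0.186, 0.982, 0.005], [0.982, -0.186, 0.002], [0.003, 0.004, -1.0]]
force: [9.0, 20.2, 6.4]
width: 0.0087
grasp_force: 41.3
```

Call:
drive_tool(increments=[0, -0.15, 0, 0, 0, 0, 1, 0, -0.3, 0, 0, 0, 0, 1, 0, -0.42, 0, 0, 0, 0, 1, 0, -0.48, 0, 0, 0, 0, 1, 0, -0.51, 0, 0, 0, 0, 1, 0, -0.51, 0, 0, 0, 0, 1])

```text
t: 12.52
tcp_pos: [0.419, -0.0448, 0.1289]
orientation: [[0.187, 0.982, 0.013], [0.982, -0.187, 0.003], [0.005, 0.012, -1.0]]
force: [40.5, 25.5, -10.7]
width: 0.0083
grasp_force: 40.6
```

Call:
drive_tool(increments=[0, 0, 0, 0, 0, 0, 0.7, 0, 0, 0, 0, 0, 0, 0.7, 0, 0, 0, 0, 0, 0, 0.7, 0, 0, -1, 0, 0, 0, 0.7, 0, 0, -1, 0, 0, 0, 0.7, 0, 0, -1, 0, 0, 0, 0.5])

```text
t: 13.28
tcp_pos: [0.4159, -0.0469, 0.2506]
orientation: [[0.187, 0.982, 0.006], [0.982, -0.187, -0.002], [-0.001, 0.007, -1.0]]
force: [0.5, 0.5, -1.0]
width: 0.0421
grasp_force: 0.0
```

Call:
drive_tool(increments=[-0.2, -0.1, -0.8, 0, 0, 0.88, 0, -0.2, -0.1, -0.8, 0, 0, 0.88, 0, -0.2, -0.1, -0.8, 0, 0, 0.88, 0, -0.2, -0.1, -0.8, 0, 0, 0.88, 0, -0.2, -0.1, -0.8, 0, 0, 0.88, 0, -0.2, -0.1, -0.8, 0, 0, 0.88, 0, -0.2, -0.1, -0.8, 0, 0, 0.88, 0, -0.2, -0.1, -0.8, 0, 0, 0.88, 0, -0.2, -0.1, -0.8, 0, 0, 0.88, 0, -0.2, -0.1, -0.8, 0, 0, 0.88, 0])

```text
t: 14.52
tcp_pos: [0.3984, -0.0679, 0.3422]
orientation: [[1.0, 0.002, -0.0], [0.002, -1.0, 0.0], [-0.0, -0.0, -1.0]]
force: [-0.1, 0.3, -0.7]
width: 0.0851
grasp_force: 0.0
```

```bash
python3 - <<'E'
from h import *
im,c=snap("wrist","w7.png"); o=readout.get_obs(); print(o["tcp_pos"],o["width"],o["orientation"][:,0])
np.savez("pics/w7",R=c[1],t=c[2])
a=rect("wrist",im,c,.40,.72,-.30,.14,.1,1500)
print(a.shape);cv2.imwrite("pics/d7.png",a)
E
```

```text
[ 0.39842602 -0.06782569  0.34222074] 0.08519340224209607 [ 9.99997869e-01  2.04352332e-03 -2.94405876e-04]
(480, 660, 3)
```

View pics/d7.png

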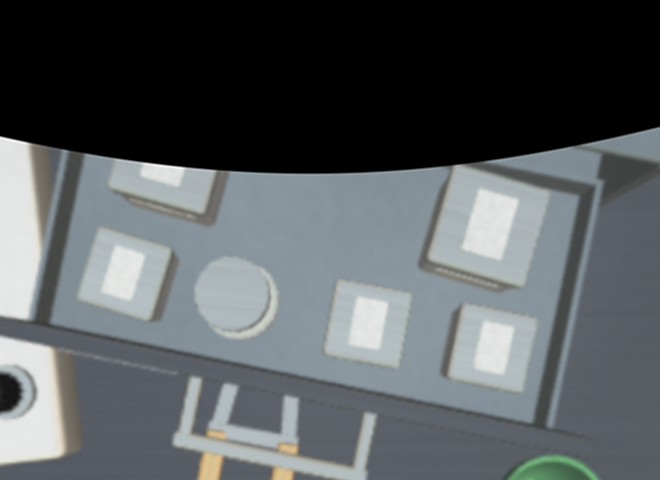

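Call:
drive_tool(increments=[0.75, 0.1, 0, 0, 0, 0, 0, 0.75, 0.1, 0, 0, 0, 0, 0, 0.75, 0.1, 0, 0, 0, 0, 0, 0.75, 0.1, 0, 0, 0, 0, 0])

```text
t: 15.08
tcp_pos: [0.488, -0.0797, 0.3423]
orientation: [[1.0, 0.001, -0.0], [0.001, -1.0, 0.0], [-0.0, -0.0, -1.0]]
force: [0.2, -0.7, 0.4]
width: 0.0856
grasp_force: 0.0
```

```bash
cat >> h.py <<'E'
def labels(im,c,z,roi,s=2000,thr=205,n="wrist"):
    a=rect(n,im,c,*roi,z,s); g=a.min(2); m=(g>thr).astype(np.uint8); m=cv2.morphologyEx(m,cv2.MORPH_OPEN,np.ones((7,7)))
    out=[]
    for k in cv2.findContours(m,cv2.RETR_EXTERNAL,cv2.CHAIN_APPROX_NONE)[0]:
        A=cv2.contourArea(k)/s/s*1e6
        if 150<A<3000:
            (u,v),(w,h),ang=cv2.minAreaRect(k); out.append((round(roi[1]-v/s,4),round(roi[3]-u/s,4),round(w/s*1000),round(h/s*1000),round(ang,1),round(A)))
    return a,out
def camfrom(p,T):
    i=cams.camera_info("wrist"); o=readout.get_obs(); R=cv2.Rodrigues(i["rvec"])[0]; M=R@o["orientation"]
    off=o["orientation"].T@(-R.T@i["tvec"]-o["tcp_pos"]); R2=M@T.T; return i,R2,-R2@(p+T@off)
E
python3 - <<'E'
from h import *
im,c=snap("wrist","w8.png"); o=readout.get_obs(); print(o["tcp_pos"],o["orientation"][:,0])
for z in(.098,.11):
    a,L=labels(im,c,z,(.40,.72,-.32,.14)); print(z); [print(l) for l in L]
cv2.imwrite("pics/d8.png",cv2.resize(a,(690,480)))
y=.0038; T=np.array([[np.cos(y),np.sin(y),0],[np.sin(y),-np.cos(y),0],[0,0,-1]])
c4=camfrom(np.array([.51323893,.21990669,.2014905]),T); im4=cv2.imread("pics/w4.png")
p=rect("wrist",im4,c4,.50,.68,.16,.36,.08,2000); cv2.imwrite("pics/pan.png",p)
bh=cv2.morphologyEx(p.min(2),cv2.MORPH_BLACKHAT,np.ones((15,15))); 
for l in cv2.HoughLines(((bh>40)*255).astype(np.uint8),1,np.pi/720,90)[:12,0]: print(l)
E
```

```text
[ 0.4878682  -0.0796564   0.34260551] [9.99999472e-01 1.01694402e-03 1.45885566e-04]
0.098
(0.4516, 0.1221, 53, 41, 84.6, 1359)
(0.4888, -0.1895, 22, 33, 11.3, 656)
(0.5051, -0.1053, 22, 33, 10.5, 664)
(0.5387, 0.0589, 22, 33, 17.4, 675)
(0.5685, -0.1866, 28, 43, 16.4, 1113)
(0.6177, 0.0291, 28, 43, 15.6, 1116)
0.11
(0.455, 0.1191, 52, 47, 84.6, 1440)
(0.4913, -0.1859, 21, 32, 11.3, 611)
(0.5071, -0.1045, 21, 32, 11.0, 619)
(0.5396, 0.0543, 21, 32, 17.5, 632)
(0.5684, -0.1832, 27, 41, 16.3, 1038)
(0.6159, 0.0256, 27, 41, 15.6, 1043)
[-170.           3.0194197]
[-171.          3.023783]
[-172.           3.0281463]
[200.          1.4529866]
[201.          1.4486233]
[-173.           3.0325096]
[199.          1.4573499]
[202.        1.44426]
[203.          1.4398966]
[0.        1.5707964]
[-174.           3.0368729]
[198.          1.4660766]
```

View pics/d8.png

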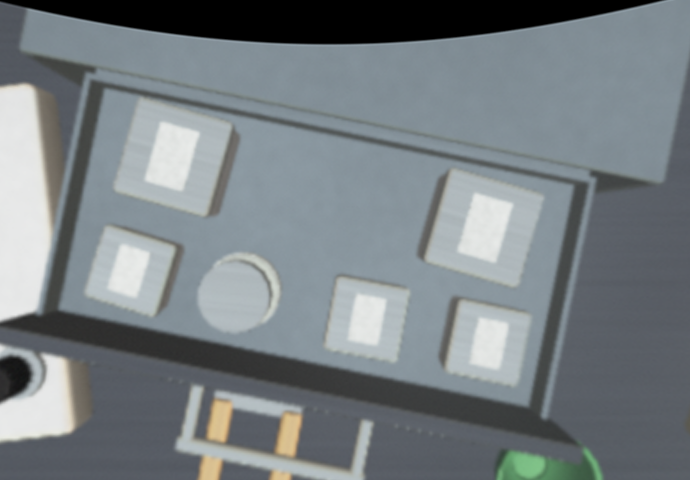

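Call:
drive_tool(increments=[0.67, 0.86, 0.6, 0, 0, 0.181, 0, 0.67, 0.86, 0.6, 0, 0, 0.181, 0, 0.67, 0.86, 0.6, 0, 0, 0.181, 0, 0.67, 0.86, 0.6, 0, 0, 0.181, 0])

```text
t: 15.62
tcp_pos: [0.5685, -0.1837, 0.2694]
orientation: [[0.96, -0.281, -0.002], [-0.281, -0.96, 0.001], [-0.002, -0.0, -1.0]]
force: [-0.1, 0.9, 0.3]
width: 0.0856
grasp_force: 0.0
```

Call:
drive_tool(increments=[0, 0, 0.75, 0, 0, 0, 0, 0, 0, 0.75, 0, 0, 0, 0, 0, 0, 0.75, 0, 0, 0, 0, 0, 0, 0.75, 0, 0, 0, 0])

```text
t: 16.12
tcp_pos: [0.5693, -0.1828, 0.1829]
orientation: [[0.96, -0.279, 0.003], [-0.279, -0.96, -0.001], [0.003, 0.0, -1.0]]
force: [0.6, 1.2, -0.4]
width: 0.0855
grasp_force: 0.0
```

```bash
cat >> h.py <<'E'
def tin(z,tag,thr=200,r=.06):
    "look at the label under the TCP and print correction in tool axes"
    im,c=snap("wrist",tag+".png"); o=readout.get_obs(); p=o["tcp_pos"]; T=o["orientation"]
    a,L=labels(im,c,z,(p[0]-r,p[0]+r,p[1]-r,p[1]+r),4000,thr)
    psi=np.arctan2(T[1,0],T[0,0]); print("tcp",p.round(4),"psi",psi.round(3),"w",round(o["width"],4),"F",o["force"].round(1))
    for l in L:
        y=-np.radians(l[4]); y=(y-psi+np.pi/4)%(np.pi/2)-np.pi/4+psi
        d=T.T@(np.array([l[0],l[1],p[2]])-p); print(l,"yaw",y.round(3),"move x,y",(d[:2]/.12).round(3),"rot",((psi-y)/(np.pi/2)).round(3))
E
python3 -c "
from h import *
tin(.11,'t1')"
```

```text
tcp [ 0.5694 -0.1829  0.183 ] psi -0.283 w 0.0853 F [ 0.  -0.2 -0.6]
(np.float64(0.5686), np.float64(-0.1834), 26, 40, 16.3, 1006) yaw -0.284 move x,y [-0.005  0.006] rot 0.001
```

Call:
drive_tool(increments=[-0.005, 0.006, 0.4, 0, 0, 0, 0, -0.005, 0.006, 0.725, 0, 0, 0, 0, -0.005, 0.006, 0.725, 0, 0, 0, 0, -0.005, 0.006, 0.725, 0, 0, 0, 0.2, -0.005, 0.006, 0.725, 0, 0, 0, 1, -0.005, 0.006, 0.725, 0, 0, 0, 1, -0.005, 0.006, 0.725, 0, 0, 0, 1, -0.005, 0.006, 0.725, 0, 0, 0, 1], grip_force=40)

```text
t: 17.18
tcp_pos: [0.5694, -0.1838, 0.0963]
orientation: [[0.96, -0.28, 0.004], [-0.28, -0.96, -0.002], [0.004, 0.0, -1.0]]
force: [0.1, 1.9, 6.7]
width: 0.0653
grasp_force: 45.7
```

Call:
drive_tool(increments=[0, 0, -0.2, 0, 0, 0, 1, 0, 0, -0.5, 0, 0, 0, 1, 0, 0, -0.8, 0, 0, 0, 1, 0, 0, -0.8, 0, 0, 0, 1])

```text
t: 17.68
tcp_pos: [0.5694, -0.1839, 0.1939]
orientation: [[0.96, -0.28, 0.006], [-0.28, -0.96, -0.003], [0.006, 0.001, -1.0]]
force: [-0.3, 0.1, -4.9]
width: 0.0652
grasp_force: 47.1
```

Call:
drive_tool(increments=[-0.05, -0.2, 0, 0, 0, -0.08, 1, -0.13, -0.55, 0, 0, 0, -0.17, 1, -0.216, -0.89, 0, 0, 0, -0.255, 1, -0.216, -0.89, 0, 0, 0, -0.255, 1])

```text
t: 18.18
tcp_pos: [0.573, -0.0711, 0.1894]
orientation: [[0.993, 0.121, -0.0], [0.121, -0.993, 0.001], [-0.0, -0.001, -1.0]]
force: [-0.2, -0.0, -3.5]
width: 0.0654
grasp_force: 47.0
```

Call:
drive_tool(increments=[0.05, -0.3, 0, 0, 0, 0, 1, 0.1, -0.6, 0, 0, 0, 0, 1, 0.154, -0.92, 0, 0, 0, 0, 1])

```text
t: 18.55
tcp_pos: [0.5786, 0.0386, 0.1893]
orientation: [[0.993, 0.115, -0.0], [0.115, -0.993, -0.0], [-0.0, 0.0, -1.0]]
force: [-0.4, -0.3, -2.7]
width: 0.0654
grasp_force: 47.1
```

Call:
drive_tool(increments=[0.05, -0.3, 0, 0, 0, 0, 1, 0.1, -0.6, 0, 0, 0, 0, 1, 0.154, -0.92, 0, 0, 0, 0, 1])

```text
t: 18.92
tcp_pos: [0.5842, 0.1505, 0.1893]
orientation: [[0.993, 0.115, -0.0], [0.115, -0.993, -0.0], [-0.0, 0.0, -1.0]]
force: [0.6, 0.8, -3.2]
width: 0.0652
grasp_force: 47.1
```

```bash
cat >> h.py <<'E'
def pan(im,c,z=.08,roi=(.49,.69,.15,.37)):
    p=rect("wrist",im,c,*roi,z,2000); cv2.imwrite("pics/pan.png",p)
    bh=cv2.morphologyEx(p.min(2),cv2.MORPH_BLACKHAT,np.ones((15,15)))
    L=cv2.HoughLines(((bh>40)*255).astype(np.uint8),1,np.pi/720,70)[:,0]
    V=[];H=[]
    for r,t in L:
        if t>2.8: V.append((-r,t-np.pi))
        elif abs(t-1.45)<.12 and abs(t-np.pi/2)>.003: H.append((r,t))
    v=np.mean(V[:5],0);h=np.mean(H[:5],0)
    u=np.linalg.solve([[np.cos(v[1]),np.sin(v[1])],[np.cos(h[1]),np.sin(h[1])]],[v[0],h[0]])
    print("pan",roi[1]-u[1]/2000,roi[3]-u[0]/2000,"yaw",-v[1],np.pi/2-h[1],len(V),len(H))
E
python3 - <<'E'
from h import *
tin(.11+.0963-.0963+0.10,'t2')
im=cv2.imread("pics/t2.png"); c=cam("wrist"); pan(im,c)
E
```

```text
tcp [0.584  0.1546 0.1892] psi 0.117 w 0.0654 F [-3.1  6.3 -4.5]
pan 0.59040654 0.26708066 yaw 0.11780977 0.11780977 25 14
```

```bash
python3 - <<'E'
from h import *
tin(.2035,'t3')
im,c=snap("wrist","t4.png"); pan(im,c)
o=readout.get_obs();print(o["tcp_pos"].round(4),o["qvel"].round(3))
E
```

```text
tcp [0.584  0.1526 0.1891] psi 0.118 w 0.0654 F [-0.4 -1.  -3.6]
pan 0.5908699 0.2626041 yaw 0.11780977 0.11606443 20 10
[0.5841 0.151  0.1891] [-0.036 -0.009  0.013 -0.011  0.001 -0.022]
```

Call:
drive_tool(increments=[0.05, -0.3, 0.1, 0, 0, 0, 1, 0.1, -0.6, 0.3, 0, 0, 0, 1, 0.164, -0.85, 0.53, 0, 0, 0, 1, 0.164, -0.914, 0.53, 0, 0, 0, 1, 0.164, -0.914, 0.53, 0, 0, 0, 1, 0.164, -0.914, 0.53, 0, 0, 0, 1, 0.164, -0.914, 0.53, 0, 0, 0, 1, 0.164, -0.914, 0.53, 0, 0, 0, 1])

```text
t: 20.08
tcp_pos: [0.5911, 0.2607, 0.1263]
orientation: [[0.993, 0.116, 0.001], [0.116, -0.993, 0.0], [0.001, -0.0, -1.0]]
force: [1.2, -0.1, -3.3]
width: 0.0653
grasp_force: 47.3
```

```bash
python3 - <<'E'
from h import *
for t in(150,170): tin(.139,'t5',t)
im=cv2.imread("pics/t5.png"); p=rect("wrist",im,cam("wrist"),.53,.65,.2,.32,.139,4000); print(p[240,100:400:30].min(1),p[100:400:30,240].min(1))
E
```

```text
tcp [0.591  0.2608 0.1261] psi 0.116 w 0.0657 F [ 0.3 -0.2 -3.2]
(np.float64(0.5899), np.float64(0.2605), 42, 27, 83.4, 1104) yaw 0.115 move x,y [-0.01   0.002] rot 0.001
(np.float64(0.6219), np.float64(0.2347), 58, 67, 90.0, 1928) yaw 0.0 move x,y [0.23  0.246] rot 0.074
(np.float64(0.6148), np.float64(0.2946), 72, 52, 90.0, 1974) yaw 0.0 move x,y [ 0.229 -0.256] rot 0.074
tcp [0.591 0.261 0.126] psi 0.116 w 0.0656 F [ 0.3 -0.1 -4. ]
(np.float64(0.59), np.float64(0.2606), 41, 26, 83.6, 1038) yaw 0.112 move x,y [-0.008  0.002] rot 0.003
(np.float64(0.6221), np.float64(0.2346), 58, 67, 90.0, 1877) yaw 0.0 move x,y [0.232 0.248] rot 0.074
(np.float64(0.6148), np.float64(0.2948), 72, 52, 90.0, 1934) yaw 0.0 move x,y [ 0.23  -0.257] rot 0.074
[ 19 140 136 192 186 190 183 137 136  46] [ 78 137 189 190 183 188 187 184 136  45]
```

Call:
drive_tool(increments=[0.009, -0.017, 0.05, 0, 0, 0, 1, 0.009, -0.017, 0.1, 0, 0, 0, 1, 0.009, -0.017, 0.133, 0, 0, 0, 1, 0.009, -0.017, 0.133, 0, 0, 0, 1, 0.009, -0.017, 0.133, 0, 0, 0, 1, 0.009, -0.017, 0.133, 0, 0, 0, 1])

```text
t: 20.92
tcp_pos: [0.5918, 0.2634, 0.11]
orientation: [[0.993, 0.117, 0.0], [0.117, -0.993, 0.0], [0.0, -0.0, -1.0]]
force: [-1.1, 0.5, -1.9]
width: 0.0653
grasp_force: 47.6
```

Call:
drive_tool(increments=[0, 0, 0.008, 0, 0, 0, 1, 0, 0, 0.008, 0, 0, 0, 0.1, 0, 0, 0.008, 0, 0, 0, 0, 0, 0, 0.008, 0, 0, 0, 0, 0, 0, -0.3, 0, 0, 0, 0, 0, 0, -0.7, 0, 0, 0, 0, 0, 0, -0.7, 0, 0, 0, 0, 0, 0, -0.7, 0, 0, 0, 0, 0, 0, -0.7, 0, 0, 0, 0])

```text
t: 22.05
tcp_pos: [0.5914, 0.2632, 0.1926]
orientation: [[0.993, 0.117, -0.002], [0.117, -0.993, -0.0], [-0.002, 0.0, -1.0]]
force: [-0.9, -0.3, 0.2]
width: 0.0857
grasp_force: 0.0
```

```bash
python3 - <<'E'
from h import *
for t in(170,200): tin(.1232,'t6',t)
E
```

```text
tcp [0.5914 0.2632 0.1927] psi 0.117 w 0.0855 F [-0.1 -0.4 -0.4]
(np.float64(0.591), np.float64(0.2631), 41, 27, 83.2, 1071) yaw 0.119 move x,y [-0.003  0.001] rot -0.001
tcp [0.5915 0.2632 0.1929] psi 0.117 w 0.0856 F [-0.1  1.2 -0.6]
(np.float64(0.545), np.float64(0.2346), 26, 62, 90.0, 1119) yaw -0.0 move x,y [-0.412  0.192] rot 0.074
(np.float64(0.5939), np.float64(0.2603), 18, 37, 8.1, 289) yaw -0.141 move x,y [0.017 0.027] rot 0.164
(np.float64(0.6263), np.float64(0.2099), 50, 13, 90.0, 482) yaw -0.0 move x,y [0.237 0.475] rot 0.074
```

Call:
drive_tool(increments=[-0.015, 1, 0, 0, 0, 0, 0, -0.015, 1, 0, 0, 0, 0, 0, -0.015, 1, 0, 0, 0, 0, 0])

```text
t: 22.52
tcp_pos: [0.6042, 0.1405, 0.1934]
orientation: [[0.994, 0.113, -0.001], [0.113, -0.994, -0.001], [-0.001, 0.001, -1.0]]
force: [-0.3, 0.4, 0.7]
width: 0.0853
grasp_force: 0.0
```

Call:
drive_tool(increments=[-0.015, 0.99, 0.06, 0, 0, 0.248, 0, -0.015, 0.99, 0.06, 0, 0, 0.248, 0, -0.015, 0.99, 0.06, 0, 0, 0.248, 0, -0.015, 0.99, 0.06, 0, 0, 0.248, 0, -0.015, 0.99, 0.06, 0, 0, 0.248, 0, -0.015, 0.99, 0.06, 0, 0, 0.248, 0])

```text
t: 23.28
tcp_pos: [0.616, 0.0268, 0.1867]
orientation: [[0.964, -0.267, 0.0], [-0.267, -0.964, 0.0], [0.0, -0.0, -1.0]]
force: [0.5, 0.7, 0.5]
width: 0.0855
grasp_force: 0.0
```

```bash
python3 - <<'E'
from h import *
tin(.11,'t7',200)
E
```

```text
tcp [0.616  0.0267 0.1867] psi -0.271 w 0.0853 F [ 0.1 -0.5 -0. ]
```

```bash
python3 - <<'E'
from h import *
for t in(140,165,180): tin(.11,'t7',t)
E
```

```text
tcp [0.616  0.0265 0.1867] psi -0.271 w 0.0854 F [-0.4 -0.1 -0.3]
(np.float64(0.5616), np.float64(-0.0114), 29, 11, -0.0, 211) yaw -0.0 move x,y [-0.352  0.425] rot -0.173
(np.float64(0.5661), np.float64(0.0523), 20, 50, 90.0, 680) yaw -0.0 move x,y [-0.458 -0.096] rot -0.173
tcp [0.616  0.0263 0.1867] psi -0.272 w 0.0854 F [-0.7 -0.3  0.8]
(np.float64(0.6163), np.float64(0.0257), 27, 41, 15.5, 1076) yaw -0.271 move x,y [0.004 0.004] rot -0.001
tcp [0.616  0.0262 0.1867] psi -0.272 w 0.0855 F [-0.2 -1.2  0.2]
(np.float64(0.6164), np.float64(0.0256), 26, 40, 15.7, 992) yaw -0.274 move x,y [0.005 0.004] rot 0.001
```

Well aligned; descend 0.0907 m to 0.096, grip, lift.

Call:
drive_tool(increments=[0.004, 0.004, 0.4, 0, 0, 0, 0, 0.004, 0.004, 0.755, 0, 0, 0, 0, 0.004, 0.004, 0.755, 0, 0, 0, 0, 0.004, 0.004, 0.755, 0, 0, 0, 0.2, 0.004, 0.004, 0.755, 0, 0, 0, 1, 0.004, 0.004, 0.755, 0, 0, 0, 1, 0.004, 0.004, 0.755, 0, 0, 0, 1, 0.004, 0.004, 0.755, 0, 0, 0, 1], grip_force=40)

```text
t: 24.48
tcp_pos: [0.6174, 0.0251, 0.0985]
orientation: [[0.963, -0.269, 0.004], [-0.269, -0.963, -0.0], [0.004, -0.001, -1.0]]
force: [-0.1, -0.4, 7.5]
width: 0.0657
grasp_force: 46.1
```

Call:
drive_tool(increments=[0, 0, -0.2, 0, 0, 0, 1, 0, 0, -0.5, 0, 0, 0, 1, 0, 0, -0.8, 0, 0, 0, 1, 0, 0, -1, 0, 0, 0, 1, 0, 0, -1, 0, 0, 0, 1])

```text
t: 25.1
tcp_pos: [0.617, 0.0251, 0.2187]
orientation: [[0.963, -0.269, 0.004], [-0.269, -0.963, -0.0], [0.004, -0.001, -1.0]]
force: [-0.2, -1.5, -3.3]
width: 0.0653
grasp_force: 46.3
```

Call:
drive_tool(increments=[-0.1, -0.25, 0, 0, 0, -0.08, 1, -0.22, -0.55, 0, 0, 0, -0.17, 1, -0.355, -0.87, 0, 0, 0, -0.248, 1, -0.355, -0.87, 0, 0, 0, -0.248, 1])

```text
t: 25.6
tcp_pos: [0.6026, 0.1396, 0.215]
orientation: [[0.993, 0.121, -0.001], [0.121, -0.993, 0.001], [-0.001, -0.001, -1.0]]
force: [-0.1, 0.2, -3.5]
width: 0.0647
grasp_force: 46.2
```

Call:
drive_tool(increments=[0.005, -0.3, 0, 0, 0, 0, 1, 0.01, -0.6, 0, 0, 0, 0, 1, 0.016, -0.9, 0.1, 0, 0, 0, 1, 0.016, -1, 0.3, 0, 0, 0, 1, 0.016, -1, 0.35, 0, 0, 0, 1, 0.016, -1, 0.35, 0, 0, 0, 1, 0.016, -1, 0.35, 0, 0, 0, 1, 0.016, -1, 0.35, 0, 0, 0, 1])

```text
t: 26.6
tcp_pos: [0.5917, 0.2561, 0.1749]
orientation: [[0.993, 0.116, 0.001], [0.116, -0.993, 0.0], [0.001, -0.0, -1.0]]
force: [0.3, 0.1, -2.3]
width: 0.0651
grasp_force: 46.2
```

```bash
python3 - <<'E'
from h import *
for t in(150,170): tin(.189,'t8',t,.05)
E
```

```text
tcp [0.5916 0.2562 0.1747] psi 0.116 w 0.0655 F [-0.4  0.3 -3.4]
(np.float64(0.5928), np.float64(0.2559), 42, 61, 83.5, 1616) yaw 0.113 move x,y [0.009 0.003] rot 0.002
(np.float64(0.6259), np.float64(0.2476), 80, 37, 4.8, 836) yaw -0.084 move x,y [0.275 0.104] rot 0.127
(np.float64(0.6153), np.float64(0.295), 53, 22, 90.0, 728) yaw -0.0 move x,y [ 0.233 -0.299] rot 0.074
tcp [0.5915 0.2563 0.1746] psi 0.116 w 0.0652 F [ 1.   0.3 -3.1]
(np.float64(0.5928), np.float64(0.2562), 40, 26, 83.4, 1016) yaw 0.115 move x,y [0.01  0.002] rot 0.001
(np.float64(0.623), np.float64(0.2275), 41, 32, 83.7, 584) yaw 0.11 move x,y [0.232 0.269] rot 0.004
(np.float64(0.6154), np.float64(0.2954), 22, 52, 0.0, 709) yaw 0.0 move x,y [ 0.235 -0.301] rot 0.074
```

Call:
drive_tool(increments=[0.007, -0.057, 0.04, 0, 0, 0, 1, 0.007, -0.057, 0.08, 0, 0, 0, 1, 0.007, -0.057, 0.12, 0, 0, 0, 1, 0.007, -0.057, 0.15, 0, 0, 0, 1, 0.007, -0.057, 0.16, 0, 0, 0, 1, 0.007, -0.057, 0.16, 0, 0, 0, 1, 0.007, -0.057, 0.16, 0, 0, 0, 1])

```text
t: 27.58
tcp_pos: [0.5914, 0.2635, 0.1551]
orientation: [[0.993, 0.117, 0.0], [0.117, -0.993, 0.0], [0.0, -0.0, -1.0]]
force: [-2.3, -1.1, -1.0]
width: 0.0652
grasp_force: 46.7
```

```bash
python3 - <<'E'
from h import *
o=readout.get_obs()["tcp_pos"][2]; 
for t in(165,170): tin(o+.0115,'t9',t,.04)
E
```

```text
tcp [0.5914 0.2635 0.1551] psi 0.117 w 0.0653 F [-1.8 -0.2 -0.4]
(np.float64(0.5906), np.float64(0.2632), 41, 27, 83.4, 1075) yaw 0.115 move x,y [-0.007  0.002] rot 0.001
(np.float64(0.6212), np.float64(0.2317), 20, 16, 90.0, 196) yaw 0.0 move x,y [0.216 0.292] rot 0.074
(np.float64(0.6178), np.float64(0.2976), 12, 27, 0.0, 166) yaw 0.0 move x,y [ 0.252 -0.257] rot 0.074
tcp [0.5914 0.2634 0.155 ] psi 0.117 w 0.0654 F [-1.9 -0.3  0.5]
(np.float64(0.5906), np.float64(0.2632), 41, 27, 83.3, 1061) yaw 0.117 move x,y [-0.007  0.001] rot -0.0
(np.float64(0.6213), np.float64(0.2316), 20, 16, 90.0, 194) yaw -0.0 move x,y [0.217 0.293] rot 0.074
(np.float64(0.6178), np.float64(0.2977), 11, 27, 0.0, 162) yaw -0.0 move x,y [ 0.252 -0.258] rot 0.074
```

Call:
drive_tool(increments=[0, 0, 0, 0, 0, 0, 0.1, 0, 0, 0, 0, 0, 0, 0, 0, 0, 0, 0, 0, 0, 0, 0, 0, -0.3, 0, 0, 0, 0, 0, 0, -0.7, 0, 0, 0, 0, 0, 0, -0.7, 0, 0, 0, 0])

```text
t: 28.42
tcp_pos: [0.5924, 0.2638, 0.2431]
orientation: [[0.993, 0.117, 0.006], [0.117, -0.993, 0.002], [0.006, -0.001, -1.0]]
force: [0.0, -0.5, -0.5]
width: 0.0851
grasp_force: 0.0
```

Call:
drive_tool(increments=[-0.32, 0.82, 0, 0, 0, 0, 0, -0.32, 0.82, 0, 0, 0, 0, 0, -0.32, 0.82, 0, 0, 0, 0, 0.27])

```text
t: 28.8
tcp_pos: [0.5642, 0.159, 0.2386]
orientation: [[0.993, 0.114, -0.0], [0.114, -0.993, -0.0], [-0.0, 0.0, -1.0]]
force: [0.0, -0.1, -0.3]
width: 0.0697
grasp_force: 0.0
```

Call:
drive_tool(increments=[-0.32, 0.82, 0, 0, 0, 0.268, 0.27, -0.32, 0.82, 0, 0, 0, 0.268, 0.27, -0.32, 0.82, 0.3, 0, 0, 0.268, 0.27, -0.32, 0.82, 0.5, 0, 0, 0.268, 0.27, -0.32, 0.82, 0.5, 0, 0, 0.268, 0.27, -0.32, 0.82, 0.5, 0, 0, 0.268, 0.27])

```text
t: 29.55
tcp_pos: [0.5385, 0.0595, 0.1797]
orientation: [[0.954, -0.299, 0.001], [-0.299, -0.954, 0.0], [0.001, -0.0, -1.0]]
force: [0.2, -0.3, 0.5]
width: 0.0624
grasp_force: 0.0
```

```bash
python3 - <<'E'
from h import *
for t in(165,185): tin(.098,'t10',t,.045)
im=cv2.imread("pics/t10.png"); a=rect("wrist",im,cam("wrist"),.40,.66,-.25,.12,.1,2000); cv2.imwrite("pics/d10.png",a)
E
```

```text
tcp [0.5386 0.0594 0.1799] psi -0.304 w 0.0622 F [-0.1 -1.1  0.3]
(np.float64(0.5389), np.float64(0.0591), 22, 34, 17.9, 723) yaw -0.312 move x,y [0.003 0.002] rot 0.006
tcp [0.5386 0.0593 0.18  ] psi -0.304 w 0.0623 F [0.6 0.2 0.1]
(np.float64(0.5391), np.float64(0.059), 21, 32, 17.4, 649) yaw -0.304 move x,y [0.005 0.001] rot -0.0
```

```bash
cat >> h.py <<'E'
def jar(f,c,roi=(.40,.64,-.16,.12)):
    a=rect("wrist",cv2.imread(f),c,*roi,.116,2000); g=cv2.GaussianBlur(cv2.cvtColor(a,cv2.COLOR_BGR2GRAY),(7,7),2)
    C=cv2.HoughCircles(g,cv2.HOUGH_GRADIENT,1,40,param1=60,param2=22,minRadius=44,maxRadius=60)
    if C is None: print("no circle")
    else:
        for u,v,r in C[0][:4]: print("circle",round(roi[1]-v/2000,4),round(roi[3]-u/2000,4),r/2)
E
python3 - <<'E'
from h import *
jar("pics/t10.png",cam("wrist"))
y=.001; T=np.array([[1,y,0],[y,-1,0],[0,0,-1]])
jar("pics/w8.png",camfrom(np.array([.4879,-.0797,.3426]),T))
E
```

```text
circle 0.5242 -0.0157 22.85
circle 0.5242 -0.0173 24.6
```

Call:
drive_tool(increments=[0.004, 0.001, 0.3, 0, 0, 0, 0.31, 0.004, 0.001, 0.6, 0, 0, 0, 0.31, 0.004, 0.001, 0.742, 0, 0, 0, 0.31, 0.004, 0.001, 0.742, 0, 0, 0, 0.31, 0.004, 0.001, 0.742, 0, 0, 0, 1, 0.004, 0.001, 0.742, 0, 0, 0, 1, 0.004, 0.001, 0.742, 0, 0, 0, 1, 0.004, 0.001, 0.742, 0, 0, 0, 1], grip_force=40)

```text
t: 30.65
tcp_pos: [0.5391, 0.0588, 0.0911]
orientation: [[0.954, -0.299, 0.002], [-0.299, -0.954, 0.0], [0.002, -0.001, -1.0]]
force: [-0.5, -0.5, 7.2]
width: 0.0515
grasp_force: 43.7
```

Call:
drive_tool(increments=[0, 0, -0.2, 0, 0, 0, 1, 0, 0, -0.5, 0, 0, 0, 1, 0, 0, -0.8, 0, 0, 0, 1, 0, 0, -1, 0, 0, 0, 1, 0, 0, -1, 0, 0, 0, 1])

```text
t: 31.28
tcp_pos: [0.5391, 0.0588, 0.2117]
orientation: [[0.954, -0.3, 0.003], [-0.3, -0.954, 0.0], [0.003, -0.001, -1.0]]
force: [0.6, 0.6, -2.3]
width: 0.0515
grasp_force: 42.7
```

Call:
drive_tool(increments=[-0.01, -0.25, -0.15, 0, 0, -0.09, 1, -0.03, -0.55, -0.15, 0, 0, -0.18, 1, -0.048, -0.876, -0.15, 0, 0, -0.268, 1, -0.048, -0.876, -0.15, 0, 0, -0.268, 1])

```text
t: 31.78
tcp_pos: [0.5643, 0.1628, 0.2262]
orientation: [[0.993, 0.121, -0.002], [0.121, -0.993, 0.0], [-0.002, -0.0, -1.0]]
force: [-0.5, -0.8, -1.2]
width: 0.0515
grasp_force: 42.8
```

Call:
drive_tool(increments=[0.1, -0.3, 0, 0, 0, 0, 1, 0.2, -0.6, 0, 0, 0, 0, 1, 0.314, -0.78, 0, 0, 0, 0, 1, 0.314, -0.822, 0.08, 0, 0, 0, 1, 0.314, -0.822, 0.12, 0, 0, 0, 1, 0.314, -0.822, 0.12, 0, 0, 0, 1, 0.314, -0.822, 0.12, 0, 0, 0, 1, 0.314, -0.822, 0.12, 0, 0, 0, 1])

```text
t: 32.78
tcp_pos: [0.5905, 0.2628, 0.2139]
orientation: [[0.993, 0.116, 0.001], [0.116, -0.993, 0.0], [0.001, -0.0, -1.0]]
force: [-0.3, -0.2, -0.6]
width: 0.0517
grasp_force: 42.8
```

```bash
python3 - <<'E'
from h import *
o=readout.get_obs()["tcp_pos"][2]; 
for t in(155,170,185): tin(o+.0069,'t11',t,.03)
E
```

```text
tcp [0.5904 0.2629 0.2138] psi 0.116 w 0.0512 F [ 1.   0.5 -1.3]
(np.float64(0.5904), np.float64(0.2612), 60, 56, 90.0, 2820) yaw 0.0 move x,y [-0.002  0.014] rot 0.074
tcp [0.5905 0.263  0.2137] psi 0.117 w 0.0512 F [ 0.3 -0.4 -0.6]
(np.float64(0.5657), np.float64(0.2739), 10, 30, 90.0, 156) yaw -0.0 move x,y [-0.194 -0.114] rot 0.074
(np.float64(0.5677), np.float64(0.2465), 14, 28, 83.1, 205) yaw 0.12 move x,y [-0.204  0.114] rot -0.002
(np.float64(0.5905), np.float64(0.2628), 33, 22, 83.5, 700) yaw 0.113 move x,y [0.    0.002] rot 0.002
tcp [0.5904 0.2631 0.2137] psi 0.117 w 0.051 F [ 0.4  0.9 -1.3]
(np.float64(0.5673), np.float64(0.2463), 13, 28, 83.7, 184) yaw 0.11 move x,y [-0.208  0.116] rot 0.004
(np.float64(0.5907), np.float64(0.2629), 32, 21, 83.6, 658) yaw 0.112 move x,y [0.002 0.002] rot 0.003
```

Call:
drive_tool(increments=[0.002, 0, 0.06, 0, 0, 0, 1, 0.002, 0, 0.11, 0, 0, 0, 1, 0.002, 0, 0.15, 0, 0, 0, 1, 0.002, 0, 0.175, 0, 0, 0, 1, 0.002, 0, 0.187, 0, 0, 0, 1, 0.002, 0, 0.187, 0, 0, 0, 1, 0.002, 0, 0.187, 0, 0, 0, 1])

```text
t: 33.8
tcp_pos: [0.5907, 0.2632, 0.1912]
orientation: [[0.993, 0.117, 0.0], [0.117, -0.993, 0.0], [0.0, -0.0, -1.0]]
force: [-1.8, -0.3, -0.1]
width: 0.0516
grasp_force: 43.1
```

Call:
drive_tool(increments=[0, 0, 0, 0, 0, 0, 0.3, 0, 0, 0, 0, 0, 0, 0.2, 0, 0, 0, 0, 0, 0, 0.2, 0, 0, -0.3, 0, 0, 0, 0.2, 0, 0, -0.6, 0, 0, 0, 0.2, 0, 0, -0.6, 0, 0, 0, 0.2])

```text
t: 34.55
tcp_pos: [0.5914, 0.2635, 0.2661]
orientation: [[0.993, 0.117, 0.005], [0.117, -0.993, 0.002], [0.005, -0.001, -1.0]]
force: [-0.8, 0.2, -0.5]
width: 0.0685
grasp_force: 0.0
```

Call:
drive_tool(increments=[-0.356, 0.99, 0, 0, 0, 0, 0.27, -0.356, 0.99, 0, 0, 0, 0, 0.27, -0.356, 0.99, 0, 0, 0, 0, 0.27])

```text
t: 34.92
tcp_pos: [0.5613, 0.1371, 0.2626]
orientation: [[0.994, 0.113, -0.0], [0.113, -0.994, -0.001], [-0.001, 0.0, -1.0]]
force: [-0.3, 0.5, -0.1]
width: 0.0622
grasp_force: 0.0
```

Call:
drive_tool(increments=[-0.356, 0.99, 0, 0, 0, 0, 0.27, -0.356, 0.99, 0, 0, 0, 0, 0.27, -0.356, 0.99, 0, 0, 0, 0, 0.27])

```text
t: 35.3
tcp_pos: [0.5329, 0.0146, 0.2625]
orientation: [[0.994, 0.113, -0.0], [0.113, -0.994, -0.0], [-0.001, 0.0, -1.0]]
force: [0.2, 0.2, 0.2]
width: 0.0625
grasp_force: 0.0
```

Call:
drive_tool(increments=[-0.356, 0.99, 0, 0, 0, 0.193, 0.27, -0.356, 0.99, 0, 0, 0, 0.193, 0.27, -0.356, 0.99, 0.3, 0, 0, 0.193, 0.27, -0.356, 0.99, 0.69, 0, 0, 0.193, 0.27, -0.356, 0.99, 0.69, 0, 0, 0.193, 0.27, -0.356, 0.99, 0.69, 0, 0, 0.193, 0.27])

```text
t: 36.05
tcp_pos: [0.5057, -0.1052, 0.1817]
orientation: [[0.983, -0.184, 0.001], [-0.184, -0.983, -0.0], [0.001, -0.0, -1.0]]
force: [0.9, -0.2, 0.8]
width: 0.0625
grasp_force: 0.0
```

```bash
python3 - <<'E'
from h import *
for t in(165,185): tin(.098,'t12',t,.045)
jar("pics/t12.png",cam("wrist"))
E
```

```text
tcp [ 0.5058 -0.1054  0.1821] psi -0.185 w 0.0625 F [-0.2 -1.2  0.6]
(np.float64(0.5061), np.float64(-0.1057), 50, 50, 10.6, 2447) yaw -0.185 move x,y [0.003 0.002] rot -0.0
tcp [ 0.5058 -0.1055  0.1821] psi -0.186 w 0.0627 F [-0.3  0.6 -0.9]
(np.float64(0.5055), np.float64(-0.1051), 24, 34, 10.4, 752) yaw -0.182 move x,y [-0.003 -0.002] rot -0.003
circle 0.5232 -0.0173 23.45
```

Descend 0.091 m, grip, lift.

Call:
drive_tool(increments=[-0.003, -0.001, 0.3, 0, 0, 0, 0.3, -0.003, -0.001, 0.6, 0, 0, 0, 0.3, -0.003, -0.001, 0.76, 0, 0, 0, 0.3, -0.003, -0.001, 0.76, 0, 0, 0, 0.3, -0.003, -0.001, 0.76, 0, 0, 0, 1, -0.003, -0.001, 0.76, 0, 0, 0, 1, -0.003, -0.001, 0.76, 0, 0, 0, 1, -0.003, -0.001, 0.76, 0, 0, 0, 1], grip_force=40)

```text
t: 37.15
tcp_pos: [0.5053, -0.1057, 0.0905]
orientation: [[0.983, -0.185, 0.002], [-0.185, -0.983, -0.001], [0.002, 0.0, -1.0]]
force: [0.1, 1.2, 7.6]
width: 0.0512
grasp_force: 43.5
```

Call:
drive_tool(increments=[0, 0, -0.2, 0, 0, 0, 1, 0, 0, -0.5, 0, 0, 0, 1, 0, 0, -0.8, 0, 0, 0, 1, 0, 0, -1, 0, 0, 0, 1, 0, 0, -1, 0, 0, 0, 1])

```text
t: 37.78
tcp_pos: [0.5052, -0.1057, 0.211]
orientation: [[0.983, -0.185, 0.004], [-0.185, -0.983, -0.001], [0.004, 0.001, -1.0]]
force: [-0.2, -0.1, -1.1]
width: 0.0515
grasp_force: 42.5
```

Call:
drive_tool(increments=[0.01, -0.25, -0.2, 0, 0, -0.06, 1, 0.025, -0.55, -0.4, 0, 0, -0.13, 1, 0.043, -0.94, -0.4, 0, 0, -0.193, 1, 0.043, -0.94, -0.4, 0, 0, -0.193, 1])

```text
t: 38.28
tcp_pos: [0.5306, 0.0068, 0.256]
orientation: [[0.993, 0.121, -0.001], [0.121, -0.993, 0.001], [-0.001, -0.001, -1.0]]
force: [1.4, -0.5, -1.4]
width: 0.0512
grasp_force: 42.6
```

Call:
drive_tool(increments=[0.125, -0.35, 0, 0, 0, 0, 1, 0.249, -0.695, 0, 0, 0, 0, 1])

```text
t: 38.52
tcp_pos: [0.5504, 0.091, 0.256]
orientation: [[0.993, 0.114, -0.001], [0.114, -0.993, -0.0], [-0.001, 0.0, -1.0]]
force: [0.0, -0.8, -1.2]
width: 0.0513
grasp_force: 42.7
```

Call:
drive_tool(increments=[0.125, -0.35, 0, 0, 0, 0, 1, 0.249, -0.695, 0, 0, 0, 0, 1])

```text
t: 38.78
tcp_pos: [0.5705, 0.1776, 0.2559]
orientation: [[0.993, 0.115, -0.001], [0.115, -0.993, -0.0], [-0.001, 0.0, -1.0]]
force: [0.2, 0.1, -0.4]
width: 0.0517
grasp_force: 42.7
```

Call:
drive_tool(increments=[0.125, -0.35, 0, 0, 0, 0, 1, 0.249, -0.695, 0, 0, 0, 0, 1, 0.249, -0.695, 0.08, 0, 0, 0, 1, 0.249, -0.695, 0.1, 0, 0, 0, 1, 0.249, -0.695, 0.1, 0, 0, 0, 1, 0.249, -0.695, 0.1, 0, 0, 0, 1, 0.249, -0.695, 0.1, 0, 0, 0, 1])

```text
t: 39.65
tcp_pos: [0.5905, 0.2629, 0.2454]
orientation: [[0.993, 0.116, 0.001], [0.116, -0.993, 0.0], [0.001, -0.0, -1.0]]
force: [-0.3, 1.1, -2.0]
width: 0.0514
grasp_force: 42.7
```

```bash
python3 - <<'E'
from h import *
o=readout.get_obs()["tcp_pos"][2]; 
for t in(170,185): tin(o+.0075,'t13',t,.03)
E
```

```text
tcp [0.5904 0.263  0.2453] psi 0.116 w 0.051 F [-0.1  0.5 -1.7]
(np.float64(0.5909), np.float64(0.2636), 34, 24, 83.7, 724) yaw 0.11 move x,y [ 0.004 -0.004] rot 0.004
tcp [0.5904 0.2631 0.2453] psi 0.117 w 0.0513 F [-0.   0.6 -1.8]
(np.float64(0.5911), np.float64(0.2629), 33, 21, 83.3, 670) yaw 0.117 move x,y [0.005 0.002] rot -0.0
```

Call:
drive_tool(increments=[0, 0, 0.06, 0, 0, 0, 1, 0, 0, 0.11, 0, 0, 0, 1, 0, 0, 0.15, 0, 0, 0, 1, 0, 0, 0.18, 0, 0, 0, 1, 0, 0, 0.193, 0, 0, 0, 1, 0, 0, 0.193, 0, 0, 0, 1, 0, 0, 0.193, 0, 0, 0, 1])

```text
t: 40.62
tcp_pos: [0.5904, 0.2633, 0.2221]
orientation: [[0.993, 0.117, 0.0], [0.117, -0.993, 0.0], [0.0, -0.0, -1.0]]
force: [-1.8, -0.5, 0.7]
width: 0.0511
grasp_force: 43.1
```

Call:
drive_tool(increments=[0, 0, 0, 0, 0, 0, 0.3, 0, 0, 0, 0, 0, 0, 0.2, 0, 0, 0, 0, 0, 0, 0.2, 0, 0, -0.3, 0, 0, 0, 0.2, 0, 0, -0.6, 0, 0, 0, 0.2, 0, 0, -0.6, 0, 0, 0, 0.2])

```text
t: 41.38
tcp_pos: [0.591, 0.2635, 0.2969]
orientation: [[0.993, 0.117, 0.004], [0.117, -0.993, 0.002], [0.005, -0.001, -1.0]]
force: [-0.4, -0.1, -0.3]
width: 0.0683
grasp_force: 0.0
```

Call:
drive_tool(increments=[-0.32, 0.912, 0, 0, 0, 0, 0.27, -0.32, 0.912, 0, 0, 0, 0, 0.27, -0.32, 0.912, 0, 0, 0, 0, 0.27])

```text
t: 41.75
tcp_pos: [0.5644, 0.1474, 0.2937]
orientation: [[0.994, 0.113, -0.0], [0.113, -0.994, -0.0], [-0.0, 0.0, -1.0]]
force: [-0.6, 0.1, 0.5]
width: 0.062
grasp_force: 0.0
```

Call:
drive_tool(increments=[-0.32, 0.912, 0, 0, 0, 0, 0.27, -0.32, 0.912, 0, 0, 0, 0, 0.27, -0.32, 0.912, 0, 0, 0, 0, 0.27])

```text
t: 42.12
tcp_pos: [0.5392, 0.0347, 0.2935]
orientation: [[0.994, 0.113, -0.0], [0.113, -0.994, -0.0], [-0.0, 0.0, -1.0]]
force: [0.4, 0.6, 0.1]
width: 0.0623
grasp_force: 0.0
```

Call:
drive_tool(increments=[-0.32, 0.912, 0, 0, 0, 0, 0.27, -0.32, 0.912, 0, 0, 0, 0, 0.27, -0.32, 0.912, 0, 0, 0, 0, 0.27])

```text
t: 42.5
tcp_pos: [0.514, -0.0781, 0.2933]
orientation: [[0.994, 0.114, -0.001], [0.114, -0.994, 0.0], [-0.001, -0.0, -1.0]]
force: [0.7, 0.9, 0.1]
width: 0.0624
grasp_force: 0.0
```

Call:
drive_tool(increments=[-0.32, 0.912, 0, 0, 0, 0.2, 0.27, -0.32, 0.912, 0.2, 0, 0, 0.2, 0.27, -0.32, 0.912, 0.5, 0, 0, 0.2, 0.27, -0.32, 0.912, 0.92, 0, 0, 0.2, 0.27, -0.32, 0.912, 0.92, 0, 0, 0.2, 0.27, -0.32, 0.912, 0.92, 0, 0, 0.2, 0.27])

```text
t: 43.25
tcp_pos: [0.4899, -0.1889, 0.1852]
orientation: [[0.981, -0.195, 0.001], [-0.195, -0.981, -0.0], [0.001, 0.0, -1.0]]
force: [0.9, 0.3, -0.1]
width: 0.0624
grasp_force: 0.0
```

```bash
python3 - <<'E'
from h import *
for t in(165,185): tin(.098,'t14',t,.045)
jar("pics/t14.png",cam("wrist"))
E
```

```text
tcp [ 0.49   -0.1891  0.1856] psi -0.196 w 0.0623 F [ 0.2  0.9 -0.2]
(np.float64(0.4897), np.float64(-0.1898), 51, 51, 11.8, 2530) yaw -0.206 move x,y [-0.001  0.006] rot 0.006
tcp [ 0.4899 -0.1893  0.1855] psi -0.197 w 0.0628 F [-0.6  0.6  0.4]
(np.float64(0.4898), np.float64(-0.19), 50, 49, 11.9, 2369) yaw -0.208 move x,y [0.001 0.006] rot 0.007
circle 0.5232 -0.0182 23.7
circle 0.5292 -0.0458 23.85
```

Descend 0.0945 m, grip, lift.

Call:
drive_tool(increments=[0, 0.005, 0.3, 0, 0, 0.004, 0.3, 0, 0.005, 0.6, 0, 0, 0.004, 0.3, 0, 0.005, 0.785, 0, 0, 0.004, 0.3, 0, 0.005, 0.785, 0, 0, 0.004, 0.3, 0, 0.005, 0.785, 0, 0, 0.004, 1, 0, 0.005, 0.785, 0, 0, 0.004, 1, 0, 0.005, 0.785, 0, 0, 0.004, 1, 0, 0.005, 0.785, 0, 0, 0.004, 1], grip_force=40)

```text
t: 44.35
tcp_pos: [0.4895, -0.1903, 0.0908]
orientation: [[0.979, -0.202, 0.002], [-0.202, -0.979, -0.001], [0.002, 0.001, -1.0]]
force: [-0.4, 0.6, 8.0]
width: 0.0511
grasp_force: 43.9
```

Call:
drive_tool(increments=[0, 0, -0.2, 0, 0, 0, 1, 0, 0, -0.5, 0, 0, 0, 1, 0, 0, -0.8, 0, 0, 0, 1, 0, 0, -1, 0, 0, 0, 1, 0, 0, -1, 0, 0, 0, 1])

```text
t: 44.98
tcp_pos: [0.4894, -0.1903, 0.2114]
orientation: [[0.979, -0.202, 0.003], [-0.202, -0.979, -0.002], [0.004, 0.001, -1.0]]
force: [0.4, 0.3, -1.7]
width: 0.0514
grasp_force: 42.9
```

Call:
drive_tool(increments=[0.01, -0.25, -0.3, 0, 0, -0.06, 1, 0.02, -0.55, -0.6, 0, 0, -0.13, 1, 0.027, -0.94, -0.66, 0, 0, -0.204, 1, 0.027, -0.94, -0.66, 0, 0, -0.204, 1])

```text
t: 45.48
tcp_pos: [0.5151, -0.0777, 0.2882]
orientation: [[0.993, 0.121, 0.0], [0.121, -0.993, 0.001], [0.0, -0.0, -1.0]]
force: [-0.2, 0.4, -2.1]
width: 0.0511
grasp_force: 42.9
```

Call:
drive_tool(increments=[0.12, -0.35, 0, 0, 0, 0, 1, 0.24, -0.692, 0, 0, 0, 0, 1])

```text
t: 45.72
tcp_pos: [0.5336, 0.006, 0.2872]
orientation: [[0.993, 0.114, -0.001], [0.114, -0.993, 0.0], [-0.001, -0.0, -1.0]]
force: [0.6, -0.2, -1.0]
width: 0.0512
grasp_force: 42.9
```

Call:
drive_tool(increments=[0.12, -0.35, 0, 0, 0, 0, 1, 0.24, -0.692, 0, 0, 0, 0, 1])

```text
t: 45.98
tcp_pos: [0.5526, 0.0922, 0.2872]
orientation: [[0.993, 0.115, -0.001], [0.115, -0.993, -0.0], [-0.001, 0.0, -1.0]]
force: [0.1, -0.7, -0.8]
width: 0.0511
grasp_force: 42.9
```

Call:
drive_tool(increments=[0.12, -0.35, 0, 0, 0, 0, 1, 0.24, -0.692, 0, 0, 0, 0, 1])

```text
t: 46.22
tcp_pos: [0.5717, 0.1781, 0.2871]
orientation: [[0.993, 0.115, -0.001], [0.115, -0.993, -0.0], [-0.001, 0.0, -1.0]]
force: [0.3, -0.4, -1.3]
width: 0.0515
grasp_force: 42.9
```

Call:
drive_tool(increments=[0.12, -0.35, 0, 0, 0, 0, 1, 0.24, -0.692, 0, 0, 0, 0, 1, 0.24, -0.692, 0.05, 0, 0, 0, 1, 0.24, -0.692, 0.08, 0, 0, 0, 1, 0.24, -0.692, 0.08, 0, 0, 0, 1, 0.24, -0.692, 0.08, 0, 0, 0, 1, 0.24, -0.692, 0.08, 0, 0, 0, 1])

```text
t: 47.1
tcp_pos: [0.5905, 0.2627, 0.2792]
orientation: [[0.993, 0.116, 0.001], [0.116, -0.993, 0.0], [0.001, -0.0, -1.0]]
force: [0.8, -0.6, -2.0]
width: 0.0512
grasp_force: 42.9
```

```bash
python3 - <<'E'
from h import *
o=readout.get_obs()["tcp_pos"][2]; 
for t in(170,185): tin(o+.0072,'t15',t,.03)
E
```

```text
tcp [0.5905 0.2628 0.2792] psi 0.116 w 0.0514 F [ 0.2  0.  -1.9]
(np.float64(0.59), np.float64(0.2669), 34, 39, 84.0, 816) yaw 0.105 move x,y [ 0.    -0.034] rot 0.007
tcp [0.5905 0.263  0.2791] psi 0.117 w 0.0514 F [ 0.8 -0.9 -2.1]
(np.float64(0.5906), np.float64(0.2627), 33, 21, 83.4, 676) yaw 0.115 move x,y [0.001 0.002] rot 0.001
```

Lower 0.0249 m, then release and rise.

Call:
drive_tool(increments=[0.003, 0, 0.06, 0, 0, 0, 1, 0.003, 0, 0.12, 0, 0, 0, 1, 0.003, 0, 0.17, 0, 0, 0, 1, 0.003, 0, 0.195, 0, 0, 0, 1, 0.003, 0, 0.208, 0, 0, 0, 1, 0.003, 0, 0.208, 0, 0, 0, 1, 0.003, 0, 0.208, 0, 0, 0, 1])

```text
t: 48.08
tcp_pos: [0.5908, 0.2632, 0.2542]
orientation: [[0.993, 0.117, 0.0], [0.117, -0.993, 0.0], [0.0, -0.0, -1.0]]
force: [-0.8, -1.1, 0.1]
width: 0.0512
grasp_force: 43.3
```

Call:
drive_tool(increments=[0, 0, 0, 0, 0, 0, 0.3, 0, 0, 0, 0, 0, 0, 0.2, 0, 0, 0, 0, 0, 0, 0.2, 0, 0, -0.3, 0, 0, 0, 0.2, 0, 0, -0.6, 0, 0, 0, 0.2, 0, 0, -0.6, 0, 0, 0, 0.2, 0, 0, -0.6, 0, 0, 0, 0.2, 0, 0, -0.6, 0, 0, 0, 0.2])

```text
t: 49.08
tcp_pos: [0.5906, 0.2632, 0.3248]
orientation: [[0.993, 0.117, -0.002], [0.117, -0.993, -0.0], [-0.002, 0.0, -1.0]]
force: [-0.7, -0.4, 1.3]
width: 0.0683
grasp_force: 0.0
```

```bash
python3 - <<'E'
from h import *
for t in(170,185,200): tin(.2615,'t16',t,.035)
E
```

```text
tcp [0.5906 0.2632 0.3249] psi 0.117 w 0.0686 F [-0.9 -0.1  0. ]
(np.float64(0.6079), np.float64(0.2934), 36, 10, 90.0, 275) yaw 0.0 move x,y [ 0.172 -0.234] rot 0.074
tcp [0.5907 0.2632 0.3251] psi 0.117 w 0.0681 F [-0.1 -0.2  0.5]
(np.float64(0.5605), np.float64(0.2671), 11, 26, 83.7, 240) yaw 0.11 move x,y [-0.246 -0.062] rot 0.004
(np.float64(0.5695), np.float64(0.2909), 14, 28, 0.0, 313) yaw -0.0 move x,y [-0.148 -0.25 ] rot 0.074
(np.float64(0.5905), np.float64(0.263), 33, 22, 83.5, 702) yaw 0.113 move x,y [-0.002  0.001] rot 0.002
(np.float64(0.5907), np.float64(0.2405), 24, 70, -0.0, 849) yaw -0.0 move x,y [-0.022  0.188] rot 0.074
(np.float64(0.608), np.float64(0.2935), 9, 35, 0.0, 262) yaw -0.0 move x,y [ 0.173 -0.234] rot 0.074
tcp [0.5907 0.2632 0.3252] psi 0.117 w 0.0682 F [-1.  -0.1 -0. ]
(np.float64(0.5608), np.float64(0.2666), 11, 24, 87.9, 214) yaw 0.037 move x,y [-0.244 -0.057] rot 0.051
(np.float64(0.5693), np.float64(0.2911), 27, 14, 90.0, 300) yaw 0.0 move x,y [-0.15  -0.252] rot 0.074
(np.float64(0.5907), np.float64(0.2631), 32, 21, 83.1, 648) yaw 0.12 move x,y [0.    0.001] rot -0.002
(np.float64(0.5907), np.float64(0.2402), 70, 24, 90.0, 819) yaw 0.0 move x,y [-0.022  0.19 ] rot 0.074
(np.float64(0.6082), np.float64(0.2937), 35, 9, 90.0, 240) yaw 0.0 move x,y [ 0.175 -0.236] rot 0.074
```

Call:
drive_tool(increments=[-0.577, 0.793, 0, 0, 0, 0, 0.5, -0.577, 0.793, 0, 0, 0, 0, 0.5, -0.577, 0.793, 0, 0, 0, 0, 0.5])

```text
t: 49.6
tcp_pos: [0.5319, 0.1584, 0.3266]
orientation: [[0.993, 0.114, 0.001], [0.114, -0.993, -0.0], [0.001, 0.0, -1.0]]
force: [-0.1, 0.2, 0.1]
width: 0.0427
grasp_force: 0.0
```

Call:
drive_tool(increments=[-0.577, 0.793, 0, 0, 0, 0, 0.7, -0.577, 0.793, 0, 0, 0, 0, 0.7, -0.577, 0.793, 0, 0, 0, 0, 0.7])

```text
t: 49.98
tcp_pos: [0.4746, 0.0563, 0.3263]
orientation: [[0.994, 0.114, 0.001], [0.114, -0.994, -0.0], [0.001, 0.0, -1.0]]
force: [-1.0, 1.0, 0.4]
width: 0.0259
grasp_force: 0.0
```

Call:
drive_tool(increments=[-0.577, 0.793, 0, 0, 0, -0.804, 0.7, -0.577, 0.793, 0, 0, 0, -0.804, 0.7, -0.577, 0.793, 0, 0, 0, -0.804, 0.7, -0.577, 0.793, 0.4, 0, 0, -0.804, 0.7, -0.577, 0.793, 0.8, 0, 0, -0.804, 0.7, -0.577, 0.793, 0.9, 0, 0, -0.804, 0.7, -0.577, 0.793, 0.9, 0, 0, -0.804, 0.7, -0.577, 0.793, 0.9, 0, 0, -0.804, 0.7, -0.577, 0.793, 0.9, 0, 0, -0.804, 0.7])

```text
t: 51.1
tcp_pos: [0.4182, -0.0442, 0.2179]
orientation: [[0.193, 0.981, 0.0], [0.981, -0.193, 0.0], [0.0, 0.0, -1.0]]
force: [0.3, 0.3, -0.1]
width: 0.0255
grasp_force: 0.0
```

```bash
python3 - <<'E'
from h import *
im,c=snap("wrist","w9.png"); o=readout.get_obs(); print(o["tcp_pos"],o["width"],o["orientation"][:,0])
a=rect("wrist",im,c,.36,.56,-.14,.08,.126,3000); b=cv2.resize(im[0:320,120:520],(375,300))
cv2.imwrite("pics/h3.png",np.hstack([cv2.resize(a,(330,300)),b]))
E
```

```text
[ 0.41807411 -0.04427576  0.21797459] 0.02547340345766793 [1.93046329e-01 9.81189630e-01 1.59398611e-04]
```

View pics/h3.png

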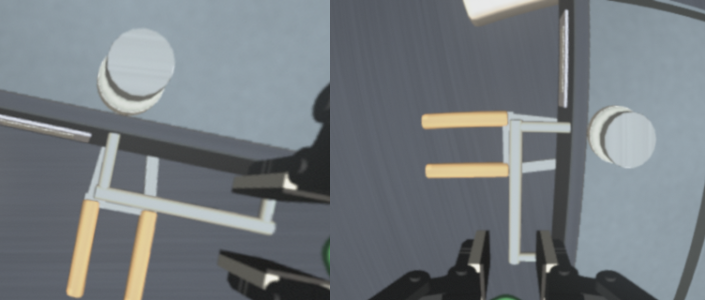

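Call:
drive_tool(increments=[0, 0.014, 0.4, 0, 0, 0, 0.7, 0, 0.014, 0.75, 0, 0, 0, 0.7, 0, 0.014, 0.75, 0, 0, 0, 0.7, 0, 0.014, 0.75, 0, 0, 0, 0.7, 0, 0.014, 0.75, 0, 0, 0, 1, 0, 0.014, 0.75, 0, 0, 0, 1, 0, 0.014, 0.75, 0, 0, 0, 1], grip_force=30)

```text
t: 52.02
tcp_pos: [0.4203, -0.0451, 0.1297]
orientation: [[0.19, 0.982, 0.003], [0.982, -0.19, -0.001], [-0.0, 0.003, -1.0]]
force: [-1.0, 0.3, 8.0]
width: 0.0088
grasp_force: 29.3
```

Call:
drive_tool(increments=[0, 0.05, 0, 0, 0, 0, 1, 0, 0.12, 0, 0, 0, 0, 1, 0, 0.2, 0, 0, 0, 0, 1, 0, 0.29, 0, 0, 0, 0, 1, 0, 0.38, 0, 0, 0, 0, 1, 0, 0.47, 0, 0, 0, 0, 1, -0.005, 0.56, 0, 0, 0, 0, 1, -0.005, 0.65, 0, 0, 0, 0, 1, -0.005, 0.73, 0, 0, 0, 0, 1, -0.005, 0.8, 0, 0, 0, 0, 1])

```text
t: 53.28
tcp_pos: [0.5143, -0.0644, 0.1297]
orientation: [[0.19, 0.982, 0.002], [0.982, -0.19, -0.001], [-0.001, 0.002, -1.0]]
force: [-5.2, -5.6, 8.7]
width: 0.009
grasp_force: 29.5
```

Call:
drive_tool(increments=[0, 0.08, 0, 0, 0, 0, 1, 0, 0.16, 0, 0, 0, 0, 1, 0, 0.24, 0, 0, 0, 0, 1, -0.004, 0.32, 0, 0, 0, 0, 1, -0.004, 0.4, 0, 0, 0, 0, 1, -0.004, 0.48, 0, 0, 0, 0, 1, -0.004, 0.55, 0, 0, 0, 0, 1, -0.004, 0.61, 0, 0, 0, 0, 1, -0.004, 0.66, 0, 0, 0, 0, 1, -0.004, 0.68, 0, 0, 0, 0, 1])

```text
t: 54.52
tcp_pos: [0.5942, -0.0808, 0.1297]
orientation: [[0.191, 0.982, 0.002], [0.982, -0.191, -0.002], [-0.002, 0.002, -1.0]]
force: [-4.7, -7.4, 6.5]
width: 0.0083
grasp_force: 29.6
```

Call:
drive_tool(increments=[0, 0.012, 0, 0, 0, 0, 1, 0, 0.025, 0, 0, 0, 0, 1, 0, 0.025, 0, 0, 0, 0, 1, 0, 0.025, 0, 0, 0, 0, 1])

```text
t: 55.02
tcp_pos: [0.5959, -0.0811, 0.1297]
orientation: [[0.191, 0.982, -0.001], [0.982, -0.191, -0.002], [-0.002, -0.0, -1.0]]
force: [-16.2, -6.9, 11.5]
width: 0.0088
grasp_force: 30.3
```

Call:
drive_tool(increments=[0, 0.012, 0, 0, 0, 0, 1, 0, 0.012, 0, 0, 0, 0, 1, 0, 0.012, 0, 0, 0, 0, 1])

```text
t: 55.4
tcp_pos: [0.596, -0.0812, 0.1296]
orientation: [[0.191, 0.982, -0.004], [0.982, -0.191, -0.001], [-0.002, -0.004, -1.0]]
force: [-29.1, -3.7, 19.2]
width: 0.009
grasp_force: 31.4
```

Call:
drive_tool(increments=[0, -0.015, 0, 0, 0, 0, 1, 0, -0.015, 0, 0, 0, 0, 0.7, 0, -0.015, 0, 0, 0, 0, 0.7, 0, -0.015, 0, 0, 0, 0, 0.7, 0, -0.015, -0.5, 0, 0, 0, 0.7, 0, -0.015, -1, 0, 0, 0, 0.7, 0, -0.015, -1, 0, 0, 0, 0.7])

```text
t: 56.28
tcp_pos: [0.5975, -0.0803, 0.2531]
orientation: [[0.19, 0.982, 0.007], [0.982, -0.19, -0.002], [-0.0, 0.008, -1.0]]
force: [0.2, 0.5, -0.5]
width: 0.0254
grasp_force: 0.0
```

Call:
drive_tool(increments=[-1, -0.8, 0, 0, 0, 0, 0.7, -1, -0.8, 0, 0, 0, 0, 0.7, -1, -0.8, 0, 0, 0, 0, 0.7, -1, -0.8, 0, 0, 0, 0, 0.7])

```text
t: 56.78
tcp_pos: [0.4779, -0.1807, 0.2477]
orientation: [[0.192, 0.981, -0.0], [0.981, -0.192, -0.0], [-0.0, -0.0, -1.0]]
force: [0.3, 0.3, -0.5]
width: 0.0253
grasp_force: 0.0
```

Call:
drive_tool(increments=[-1, -0.4, 0, 0, 0, 0, 0.7, -1, -0.4, 0, 0, 0, 0, 0.7, -1, -0.4, 0, 0, 0, 0, 0.7, -1, -0.4, 0, 0, 0, 0, 0.7])

```text
t: 57.28
tcp_pos: [0.4096, -0.2882, 0.2475]
orientation: [[0.19, 0.982, -0.0], [0.982, -0.19, 0.001], [0.001, -0.0, -1.0]]
force: [0.5, 0.0, -0.5]
width: 0.0259
grasp_force: 0.0
```

```bash
python3 - <<'E'
from h import *
im,c=snap("top","top9.png"); s,_=snap("scene","scene9.png"); i0=cv2.imread("pics/top0.png")
print(readout.get_obs()["tcp_pos"])
a=cv2.resize(im[60:290,140:480],(544,368)); b=cv2.resize(s[170:290,190:440],(400,192),interpolation=cv2.INTER_CUBIC)
d=cv2.resize(im[150:260,195:290],(222,192*257//192)[:2] if 0 else (166,192),interpolation=cv2.INTER_CUBIC)
out=np.zeros((580,740,3),np.uint8); out[:368,:544]=a; out[370:562,:400]=b; out[370:562,410:576]=d
cv2.imwrite("pics/fin.png",out)
E
```

```text
[ 0.41000777 -0.28744077  0.24763993]
```

View pics/fin.png

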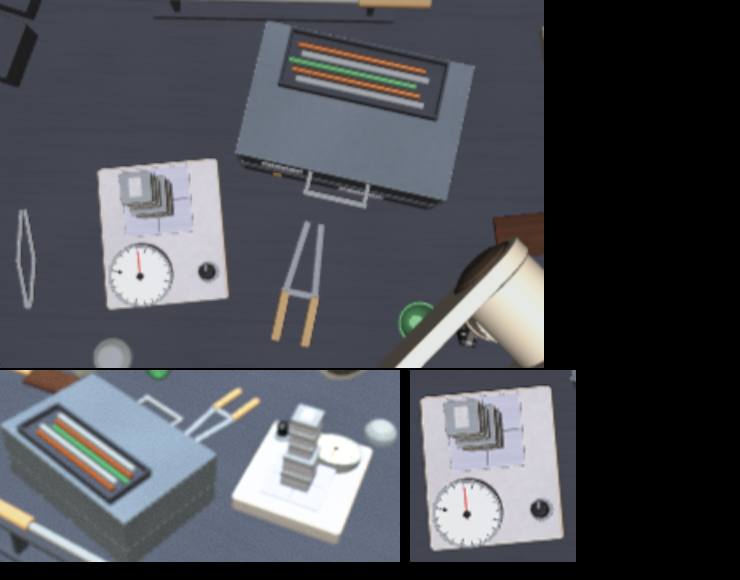

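The picture shows the five-tin column upright on the pan and the pointer still at its set angle. The drawer is home, and nothing visible on the bench has moved.

```bash
python3 -c "
from station import order
print(order.finish_job())"
```

```text
the job is handed in; nothing more can be done
None
```

The job is handed in: the pointer is zeroed, all five tins (two large under three small) are stacked square on the pan, the jar was left in the drawer, and the drawer is pushed fully home.

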